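# Free the jammed chock and pack the spice crate

## Robot

A 6-joint arm with a two-finger parallel gripper is mounted at the origin on the work surface. World frame = base frame: x ahead of the robot, y to its left, z up, the work surface at z = 0. Lengths are in m, angles in degrees, forces in N, time in s.
With the tool pointing down it reaches from about 0.375 to 0.9 m from the base axis. Payload 3.1 kg.
Tool frame: the origin (TCP) lies between the finger pads; the fingertips stand 22 mm ahead of it and the grasp point (between the pads) lies 3 mm ahead of it (bot.tip_extent is the distance from the TCP to the fingertips, in m); y points along the fingers, z is the direction in which the jaws open and shut, and the axes are right-handed (so a half turn about y gives the same grasp; the last joint's range is limited). The gripper opens to 87 mm and grips with 3 to 60 N. Pads are 19 mm wide; open, the fingers measure 117 mm over their backs; the gripper's body (75 mm by 190 mm) begins 51 mm behind the grasp point.
Start: joints at [61.622, 30.224, 82.088, -0, 67.689, -10.227], TCP at [0.195, 0.594, 0.245] pointing down, gripper open.
Joint ranges: [-176.69, 176.69], [-43.24, 126.21], [12.49, 139.97], [-82, 262], [0, 151.66], [-163.58, 163.58]. Speed limits (degrees/s): [159.86, 159.86, 180, 180, 180, 180].

## Interface

Orientations are given as a 3x3 rotation matrix whose columns are the frame's x, y, z axes.
In Python, from rig import bot, eyes, models gives the robot as it stands. The module is installed in compiled form; this text tells all that it offers.
- The arm moves only by the tool arm_command, never from a script. Its arguments are lists of equal length, an entry for each row: "translation": the shift along the tool's x, y, z each as a share of 0.08 m, from -1 to 1, a list of three; "rotation": the turn, a rotation vector about the tool's x, y, z each as a share of 60 degrees, from -1 to 1, a list of three; "grip": the closure, from -1 (fully open) to 1 (shut), so that 0 is half open. In form: {"translation": [[x, y, z], ...], "rotation": [[rx, ry, rz], ...], "grip": [grip, ...]}. A call has 1 to 5 rows; each row is the pose to reach, as a shift and turn from the pose commanded when the call began, along the tool's axes at that moment; what a row does not reach only later rows make up. A row lasts 1/10 s, in which the tool goes at most 50 mm and 8.59 degrees, less where a joint would pass 70% of its speed; a pose out of reach is approached as far as the arm can. A call with a number of a shift or a turn outside -1 to 1 is refused whole. A call with a gripper value outside its range is refused whole. The fingers move at their own pace and stop on an object; the grip force is fixed at half the most. Time passes only in rows, so rows that repeat a pose let the fingers close. It gives the time, the measured TCP pose, the force and the opening at its end, in the units of the state.
- bot.read_state(): the state, without advancing time (a new reading comes with each control period).
- eyes.capture(name): name is "scene" or "side" or "wrist"; returns a dict with "image" (420x560x3 uint8, blue, green, red), "mtx" (3x3 intrinsics, pixels), "rvec" (rotation vector, rad) and "tvec" (3), from world to camera coordinates, as OpenCV has them; the wrist camera has in their place "hand_eye" (4x4, takes a point from camera to tool coordinates, whose origin is the TCP and whose axes are the tool frame's). Camera axes: x right, y down, z forward; pixel columns grow to the right and rows downward; lengths in m; the calibration is good to about 2 mm. A picture is of the moment at which its call begins: read the wrist's pose just before it. There is no depth.
- bot.hand_in(): hands the job in, once; it reports no verdict.
Trained networks look in the newest picture that a camera, given by its name, has taken for a name from the list of things; names that differ only in an ending like _2 or _b are one class to them, and where a whole thing is asked for, a point or a joint stands for the part that bears it (a point fixed in the world has none). Each returns a list of dicts, best first, with "conf" (0 to 1); they miss things now and then, are a little off and sometimes report something else, mostly with a low value. They report only what shows in the picture. A call takes as long as a camera call. They do not tell look-alikes from the thing itself.
- models.recognise(camera, thing): "extent" ([left, top, right, bottom] as shares, 0 to 1, of the picture: columns of its width, rows of its height, round what is visible of it).
- models.spot_point(camera, thing): "point" ([column, row] as shares, 0 to 1, of the picture: columns of its width, rows of its height: a listed point, or the origin of a listed thing).
The state is a dict: "time_s": time; "joint_positions": joint angles; "qvel": joint speeds; "tau": joint torques, N m; "position": TCP position; "tcp_rot": TCP orientation; "force": force on the tool from outside, world axes, zero at the start; "moment": the same for the moment, N m; "opening": opening from 0.0 (shut) to 1.0 (fully open).
Only numpy, scipy, OpenCV 4.12 (cv2) and the standard library are available. Lean on these libraries where they do the work, as an engineer would, in place of code of your own. Each camera call takes 0.05 s, during which the arm holds its last target. There are 200 camera calls.

## Task

The spice crate still has a red chock wedged under the dark steel lips in its side: take the beech block from the black rubber mat, knock the chock loose sideways into the crate with the block (do not touch the chock with the fingers while it is still under the lips), then lift it out and lay it in the dark wooden tray. After that stand every spice tin upright on the crate's floor and finally put the lid on so that it sits fully home; the block must end up lying on its black rubber mat again. Leave the two glass jars and the wooden scoop where they are.

Things in the scene. Friction and masses are not known exactly. Their poses are not given: they have to be found in the camera images.
- crate: open wooden crate fixed to the table, outside 256 (x) x 166 (y) x 56 high, walls 8, floor 6 thick, inside 240 x 150 x 50 deep. Origin: centre of its underside on the table; x along its length. Its -y wall has a notch at x = +30, 57 wide, open upward and down to the floor, with a dark steel keeper inside it (see keeper). All other floor is free for tins.
- notch (a point): centre of the notch's mouth, on the outer face of the crate's -y wall (crate x +30, y -83, 18 above the table). The block goes in here along the crate's +y.
- keeper (a point): top centre of the dark steel keeper's inner end (crate x +30, y -48, 38 above the table). Keeper: two lips, underside 30 and top 38 above the table, 30 mm gap between them centred on x +30, reaching from the outer face to y -48; with its side blocks it spans crate x -10 to +64. A sprung cork pad in it grips the chock.
- chock: red chock 50 (x) x 45 (y) x 22 high, 60 g; origin: centre of its underside. Starts on the crate's floor under the lips, flush with the crate's outer face (origin at crate x +30, y -60.5, z 6), held by the pad; 8 to 20 N along crate +y overcome it. Clear of the lips after sliding 36 mm (origin past y -25), then it lifts out; it can slide on to y +50.
- block: beech knocking block 130 (x) x 22 (y) x 30 high, 100 g, lying on the black rubber mat; origin: centre of its underside. It passes between the two lips with 4 mm to spare on each side, if its underside is kept above the crate's 6 mm floor.
- mat: black rubber mat fixed on the table, 190 (x) x 90 (y) x 3 thick; origin: centre of its underside. The block starts and ends lying on it.
- tray: shallow dark wooden tray fixed on the table, outside 150 (x) x 130 (y) x 18 high, walls and floor 5; origin: centre of its underside. The chock ends in it.
- lid: loose lid, 350 g, lying plug down: plug 232 x 142 x 8 thick (4 mm spare each side inside the crate), on it a board 256 (x) x 166 (y) x 10, brass bar handle 75 (x) x 18 (y) x 28 high, top 46 above the underside. Origin: centre of the plug's underside. Home: board on the crate's rim, origin 48 above the table, centred, x along the crate's x, either way round.
- tin_a: Yellow round spice tin, 40 mm diameter, 38 mm tall, 70 g, standing on the table; may be absent. Origin: centre of its underside, z up.
- tin_b: Green round spice tin, 40 mm diameter, 38 mm tall, 70 g, standing on the table; may be absent. Origin: centre of its underside, z up.
- tin_c: Orange round spice tin, 40 mm diameter, 38 mm tall, 70 g, standing on the table; may be absent. Origin: centre of its underside, z up.
- tin_d: Blue round spice tin, 40 mm diameter, 38 mm tall, 70 g, standing on the table; may be absent. Origin: centre of its underside, z up.
- tin_e: White round spice tin, 40 mm diameter, 38 mm tall, 70 g, standing on the table; may be absent. Origin: centre of its underside, z up.
- jar_pepper: bystander: glass jar of black peppercorns, 76 mm diameter, about 135 tall, origin at the centre of its underside. Leave alone.
- jar_turmeric: bystander: glass jar of yellow turmeric, 76 mm diameter, about 135 tall, origin at the centre of its underside. Leave alone.
- scoop: bystander: wooden spoon-shaped scoop lying on the table, about 200 long. Leave alone.
Things that resemble listed ones, but are neither listed nor needed, are in the scene too. What is shaped like the tin_c but purple or turquoise is not meant.

How it is judged:
By the outcome, as a careful person would: the job done as asked, in the order asked, and still so for the second after the job is handed in, with the robot touching nothing.
Of tin_a, tin_b, tin_c, tin_d, tin_e only 3 to 5 are there at a start; the rules pass over those that are not, and their reading is None.
At some moment in a run one of tin_a, tin_b, tin_c, tin_d, tin_e may be knocked a few centimetres aside while the robot is not near it.
Once in a run the grip may slacken for a moment while it holds something.
It also fails if it takes over 210 s, if anything falls off the work surface, if the arm or the gripper's body presses on something with over 40 N, if the wrist force passes 120 N, or if a joint passes its speed limit or range.

## Working session

There is one attempt and no reset: what is moved stays moved. The work goes in short steps, Python scripts to look and compute and a tool call to move; the robot and the scene stay as the last step left them, time stands still between calls to the robot, and variables do not carry over. Pictures are saved under pics/ and viewed, about 12 in all and at most 16, crops included, and the job is handed in when it is done.

Besides the shell and the picture viewer there is one more tool, called after ">>>" as a command line: name --argument value ..., lists and objects as JSON in quotes. arm_command: Moves the arm, as the interface text tells. Shift numbers are shares of 0.08 m and turn numbers shares of 60 degrees, none past 1 either way. Its arguments: {"type":"object","properties":{"translation":{"type":"array"},"rotation":{"type":"array"},"grip":{"type":"array"}},"required":["translation","rotation","grip"]}

```bash
ls; mkdir -p pics; python3 - <<'E'
from rig import bot,eyes,models
import cv2,json,numpy as np
s=bot.read_state();print(s['time_s'],s['position'],np.round(s['tcp_rot'],3).tolist(),s['force'],s['opening'])
for c in ['scene','side']:
    d=eyes.capture(c);cv2.imwrite(f'pics/{c}0.png',d['image']);print(c,d['mtx'].tolist(),d['rvec'],d['tvec'])
    for t in ['crate','notch','keeper','chock','block','mat','tray','lid','tin_a','tin_b','tin_c','tin_d','tin_e','jar_pepper','jar_turmeric','scoop']:
        print(t,[(np.round(np.array(r['point'])*[560,420]).tolist(),round(r['conf'],2)) for r in models.spot_point(c,t)][:4])
E
```

```text
pics
0.0 [0.19433456 0.59329917 0.24357379] [[0.95, -0.001, 0.311], [-0.311, -0.002, 0.95], [-0.0, -1.0, -0.002]] [0.28799848 0.68747592 0.43410397] 1.000373761717911
scene [[383.0703580447228, 0.0, 279.7086780731266], [0.0, 383.0703580447228, 216.92771324263455], [0.0, 0.0, 1.0]] [ 1.97075876  1.36041775 -0.58376841] [-0.19256336 -0.33240375  1.49097069]
crate [([285.0, 219.0], 0.63)]
notch [([260.0, 229.0], 0.61)]
keeper []
chock [([267.0, 229.0], 0.43)]
block [([199.0, 217.0], 0.84), ([344.0, 274.0], 0.5), ([366.0, 168.0], 0.34)]
mat [([204.0, 217.0], 0.81), ([281.0, 285.0], 0.16)]
tray [([366.0, 169.0], 0.72)]
lid [([142.0, 244.0], 0.69)]
tin_a [([322.0, 197.0], 0.74), ([378.0, 204.0], 0.69), ([331.0, 175.0], 0.69), ([366.0, 225.0], 0.63)]
tin_b [([322.0, 197.0], 0.74), ([378.0, 204.0], 0.69), ([331.0, 175.0], 0.69), ([366.0, 225.0], 0.63)]
tin_c [([322.0, 197.0], 0.74), ([378.0, 204.0], 0.69), ([331.0, 175.0], 0.69), ([366.0, 225.0], 0.63)]
tin_d [([322.0, 197.0], 0.74), ([378.0, 204.0], 0.69), ([331.0, 175.0], 0.69), ([366.0, 225.0], 0.63)]
tin_e [([322.0, 197.0], 0.74), ([378.
[... 688 characters left out ...]
, 0.62), ([241.0, 159.0], 0.52)]
tin_a [([275.0, 306.0], 0.96), ([236.0, 294.0], 0.92), ([317.0, 311.0], 0.81), ([258.0, 342.0], 0.74)]
tin_b [([275.0, 306.0], 0.96), ([236.0, 294.0], 0.92), ([317.0, 311.0], 0.81), ([258.0, 342.0], 0.74)]
tin_c [([275.0, 306.0], 0.96), ([236.0, 294.0], 0.92), ([317.0, 311.0], 0.81), ([258.0, 342.0], 0.74)]
tin_d [([275.0, 306.0], 0.96), ([236.0, 294.0], 0.92), ([317.0, 311.0], 0.81), ([258.0, 342.0], 0.74)]
tin_e [([275.0, 306.0], 0.96), ([236.0, 294.0], 0.92), ([317.0, 311.0], 0.81), ([258.0, 342.0], 0.74)]
jar_pepper [([212.0, 195.0], 0.65)]
jar_turmeric [([194.0, 245.0], 0.75), ([283.0, 210.0], 0.69), ([278.0, 204.0], 0.36)]
scoop [([240.0, 157.0], 0.75)]
```

```bash
python3 - <<'E'
import cv2
for c in ['scene','side']:
    i=cv2.imread(f'pics/{c}0.png');cv2.imwrite(f'pics/{c}0b.png',cv2.resize(i,(800,600),interpolation=cv2.INTER_CUBIC))
E
```

```text
(no output)
```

View pics/scene0b.png

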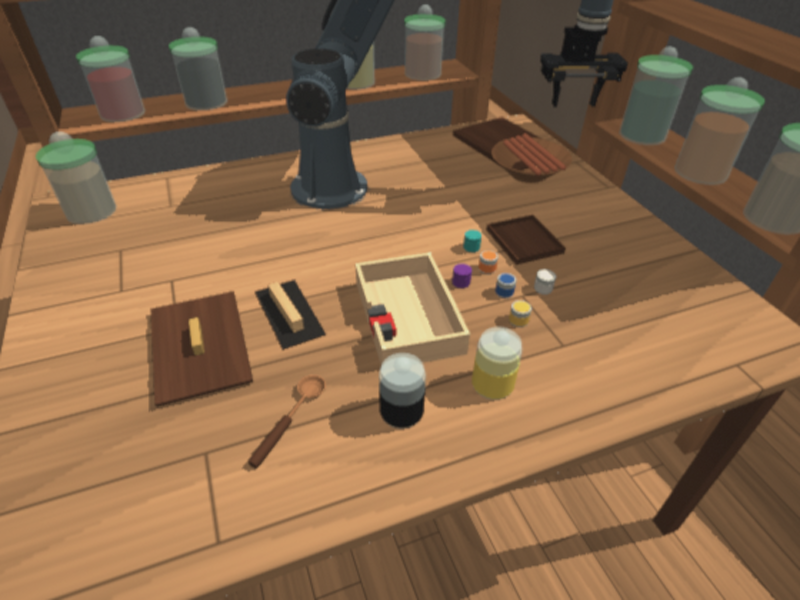

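View pics/side0b.png

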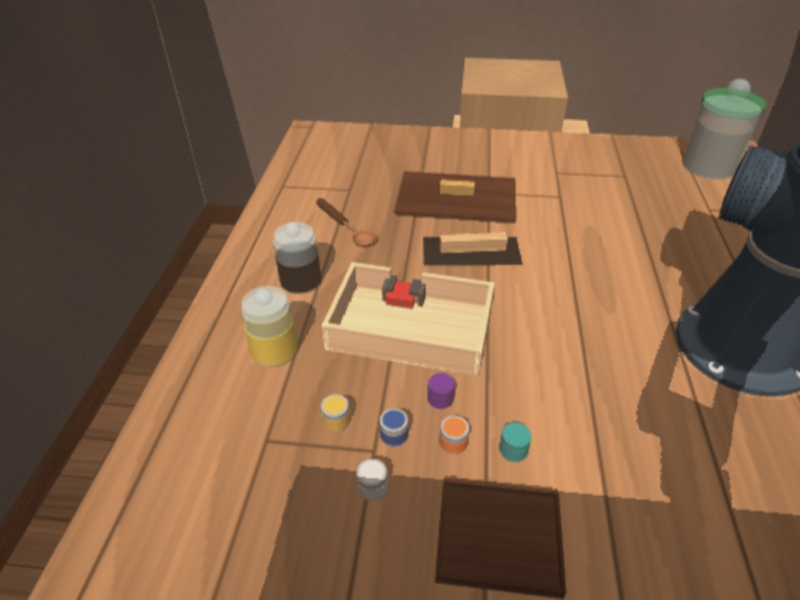

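Four tins are present: yellow (520,313), blue (506,284), orange (488,262) and white (545,281). Green is absent. The look-alikes are the purple tin (461,276) and the turquoise one (472,240), both to be ignored. The block could be confused with the lid's brass handle (196,335), but it is the beech bar on the black mat at (286,305). The tray is the dark one at (525,238), not the board behind it. The red chock is under the lips at (381,322).

```bash
cat > h.py <<'E'
from rig import bot,eyes,models
import cv2,numpy as np
from scipy.optimize import least_squares
def cam(c):
    s=bot.read_state(); d=eyes.capture(c); K=d['mtx']
    if c=='wrist':
        T=np.eye(4);T[:3,:3]=s['tcp_rot'];T[:3,3]=s['position'];W=T@d['hand_eye']
        R=W[:3,:3].T; t=-R@W[:3,3]
    else: R=cv2.Rodrigues(np.array(d['rvec'],float))[0]; t=np.array(d['tvec'],float).ravel()
    return dict(K=K,R=R,t=t,img=d['image'],s=s)
def bp(c,uv,z):
    r=c['R'].T@np.linalg.inv(c['K'])@np.r_[uv,1]; o=-c['R'].T@c['t']; return o+r*(z-o[2])/r[2]
def pj(c,P):
    P=np.atleast_2d(P)@c['R'].T+c['t']; p=P@c['K'].T; return p[:,:2]/p[:,2:]
def spots(c,t): return [(np.array(r['point'])*[560,420],r['conf']) for r in models.spot_point(c,t)]
E
python3 - <<'E'
from h import *
np.set_printoptions(precision=3,suppress=True)
S=cam('scene');D=cam('side')
Z=dict(crate=0,notch=.018,keeper=.038,chock=.006,block=.003,mat=0,tray=0,lid=0,tin_a=0,jar_pepper=0,jar_turmeric=0,scoop=0)
for t,z in Z.items():
    for n,c in (('scene',S),('side',D)):
        print(t,n,[(bp(c,p,z)[:2],round(k,2)) for p,k in spots(n,t) if k>.3])
# tops of tins from picture (800x600 px)
q=.7
for n,c,P in (('scene',S,dict(y=(520,309),b=(506,280),o=(488,258),w=(545,276),p=(462,270),t=(472,236))),('side',D,dict(y=(335,405),b=(394,418),o=(455,427),w=(372,470),p=(441,382),t=(516,433)))):
    for k,p in P.items(): print(n,k,bp(c,np.array(p)*q,.038)[:2])
for n,c,z,P in (('side',D,.056,[(355,268),(493,281),(477,369),(325,349)]),('side',D,0,[(424,238),(518,238),(522,263),(426,265)]),('side',D,.018,[(403,174),(516,178),(516,219),(397,213)]),('side',D,.018,[(445,480),(559,489),(564,594),(437,581)]),('scene',S,.056,[(357,262),(432,255),(466,341),(381,357)])):
    print(n,z,[bp(c,np.array(p)*q,z)[:2] for p in P])
w=cam('wrist');print(w['s']['time_s'],w['R'].T,-w['R'].T@w['t'],w['K'][0])
E
```

```text
crate scene [(array([0.534, 0.015]), 0.76)]
crate side [(array([0.555, 0.015]), 0.77)]
notch scene [(array([ 0.571, -0.072]), 0.77), (array([ 0.572, -0.056]), 0.52)]
notch side [(array([ 0.571, -0.076]), 0.82)]
keeper scene [(array([ 0.577, -0.042]), 0.84), (array([0.794, 0.073]), 0.32)]
keeper side [(array([ 0.568, -0.023]), 0.74)]
chock scene [(array([ 0.553, -0.053]), 0.46)]
chock side [(array([ 0.566, -0.05 ]), 0.78), (array([ 0.713, -0.27 ]), 0.74)]
block scene [(array([ 0.443, -0.215]), 0.7)]
block side [(array([ 0.444, -0.217]), 0.65)]
mat scene [(array([ 0.458, -0.206]), 0.72)]
mat side [(array([ 0.455, -0.217]), 0.79)]
tray scene [(array([0.406, 0.364]), 0.58)]
tray side [(array([0.399, 0.376]), 0.61)]
lid scene [(array([ 0.493, -0.393]), 0.76), (array([ 0.527, -0.013]), 0.55)]
lid side [(array([ 0.49 , -0.401]), 0.81)]
tin_a scene [(array([0.642, 0.231]), 0.7), (array([0.573, 0.316]), 0.66), (array([0.375, 0.233]), 0.62), (array([0.489, 0.159]), 0.53), (array([0.466, 0.245]), 0.51), (array([0.548, 0.24 ]), 0.48)]
tin_a side [(array([0.458, 0.243]), 0.93), (array([0.484, 0.1
[... 748 characters left out ...]
p [0.487 0.163]
side t [0.38  0.242]
side 0.056 [array([ 0.654, -0.065]), array([ 0.412, -0.055]), array([0.436, 0.148]), array([0.667, 0.133])]
side 0 [array([ 0.546, -0.242]), array([ 0.356, -0.262]), array([ 0.351, -0.181]), array([ 0.534, -0.156])]
side 0.018 [array([ 0.612, -0.458]), array([ 0.356, -0.466]), array([ 0.361, -0.303]), array([ 0.607, -0.299])]
side 0.018 [array([0.472, 0.312]), array([0.324, 0.309]), array([0.329, 0.441]), array([0.473, 0.443])]
scene 0.056 [array([ 0.409, -0.048]), array([0.442, 0.111]), array([0.7  , 0.066]), array([ 0.682, -0.091])]
3.0 [[ 0.312  0.911  0.27 ]
 [ 0.95  -0.299 -0.09 ]
 [-0.001  0.285 -0.958]] [0.122 0.619 0.384] [315.339   0.    281.266]
```

>>> arm_command --translation '[[0, 0, 0], [0, 0, 0], [0, 0, 0]]' --rotation '[[0, -0.302, 0], [0, -0.302, 0], [0, -0.302, 0]]' --grip '[-1, -1, -1]'

```text
time_s: 3.35
position: [0.1947, 0.5939, 0.2445]
tcp_rot: [[1.0, -0.0, -0.0], [0.0, -0.0, 1.0], [-0.0, -1.0, -0.0]]
force: [-0.9, -0.6, -1.2]
opening: 0.999
```

>>> arm_command --translation '[[0.63, -0.1, -0.97], [0.63, -0.1, -0.97]]' --rotation '[[0, 0, 0], [0, 0, 0]]' --grip '[-1, -1]'

```text
time_s: 3.55
position: [0.2451, 0.5156, 0.2523]
tcp_rot: [[1.0, 0.0, 0.001], [-0.001, -0.0, 1.0], [0.0, -1.0, -0.0]]
force: [-0.0, 1.1, -0.3]
opening: 0.993
```

>>> arm_command --translation '[[0.63, -0.1, -0.97], [0.63, -0.1, -0.97]]' --rotation '[[0, 0, 0], [0, 0, 0]]' --grip '[-1, -1]'

```text
time_s: 3.75
position: [0.2962, 0.4369, 0.2608]
tcp_rot: [[1.0, 0.0, 0.003], [-0.003, -0.0, 1.0], [0.0, -1.0, -0.0]]
force: [0.2, -0.2, -0.3]
opening: 0.996
```

>>> arm_command --translation '[[0.63, -0.1, -0.97], [0.63, -0.1, -0.97]]' --rotation '[[0, 0, 0], [0, 0, 0]]' --grip '[-1, -1]'

```text
time_s: 3.95
position: [0.3467, 0.3592, 0.269]
tcp_rot: [[1.0, 0.001, 0.004], [-0.004, 0.0, 1.0], [0.001, -1.0, 0.0]]
force: [0.6, -0.2, 0.6]
opening: 1.0
```

>>> arm_command --translation '[[0.63, -0.1, -0.97], [0.63, -0.1, -0.97]]' --rotation '[[0, 0, 0], [0, 0, 0]]' --grip '[-1, -1]'

```text
time_s: 4.15
position: [0.3972, 0.2815, 0.2771]
tcp_rot: [[1.0, 0.001, 0.004], [-0.004, 0.0, 1.0], [0.001, -1.0, 0.0]]
force: [1.1, 0.1, -0.4]
opening: 0.995
```

>>> arm_command --translation '[[0.63, 0, -0.97], [0.63, 0, -0.97]]' --rotation '[[0, 0, 0], [0, 0, 0]]' --grip '[-1, -1]'

```text
time_s: 4.35
position: [0.4478, 0.2038, 0.2771]
tcp_rot: [[1.0, 0.002, 0.004], [-0.004, 0.0, 1.0], [0.002, -1.0, 0.0]]
force: [0.6, 0.7, -1.9]
opening: 0.999
```

>>> arm_command --translation '[[0.3, 0, -0.97], [0.3, 0, -0.97], [0.3, 0, -0.97]]' --rotation '[[0, 0, 0], [0, 0, 0], [0, 0, 0]]' --grip '[-1, -1, -1]'

```text
time_s: 4.65
position: [0.4722, 0.1247, 0.2768]
tcp_rot: [[1.0, 0.002, 0.009], [-0.009, -0.001, 1.0], [0.002, -1.0, -0.001]]
force: [-0.3, 1.1, 0.7]
opening: 1.001
```

```bash
python3 - <<'E'
from h import *
import pickle
c=cam('wrist');c=cam('wrist');pickle.dump(c,open('v1.pkl','wb'))
print(c['s']['time_s'],c['s']['position'],np.round(c['s']['tcp_rot'],4).tolist())
cv2.imwrite('pics/v1.png',cv2.resize(c['img'],(800,600),interpolation=cv2.INTER_CUBIC))
E
```

```text
4.7 [0.4711433  0.12654434 0.27665284] [[1.0, 0.0004, 0.007], [-0.007, 0.0003, 1.0], [0.0004, -1.0, 0.0003]]
```

View pics/v1.png

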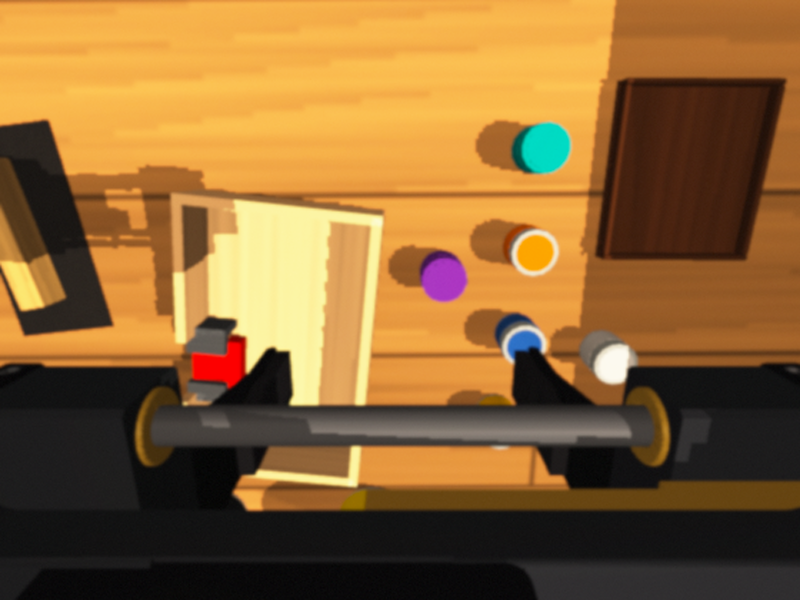

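The crate's rim corners sit at (172,195), (383,212) and (358,486). The chock is at (217,362) between the grey lips, and the gripper hides everything below row 370. I'll move forward and toward the mat to see the notch and the block together.

>>> arm_command --translation '[[0.9, -0.1, -0.95], [0.9, -0.1, -0.95], [0.9, -0.1, -0.95]]' --rotation '[[0, 0, 0], [0, 0, 0], [0, 0, 0]]' --grip '[-1, -1, -1]'

```text
time_s: 5.05
position: [0.5469, 0.05, 0.2854]
tcp_rot: [[1.0, 0.006, 0.003], [-0.003, -0.002, 1.0], [0.006, -1.0, -0.002]]
force: [0.2, -0.4, 0.4]
opening: 1.004
```

>>> arm_command --translation '[[0.9, 0, -0.95], [0.9, 0, -0.95], [0.9, 0, -0.95]]' --rotation '[[0, 0, 0], [0, 0, 0], [0, 0, 0]]' --grip '[-1, -1, -1]'

```text
time_s: 5.35
position: [0.618, -0.0263, 0.2844]
tcp_rot: [[1.0, 0.004, 0.003], [-0.003, -0.002, 1.0], [0.004, -1.0, -0.002]]
force: [-0.1, 1.1, 0.6]
opening: 1.001
```

>>> arm_command --translation '[[0.4, 0, -0.8], [0.4, 0, -0.8], [0.4, 0, -0.8], [0.4, 0, -0.8], [0.4, 0, -0.8]]' --rotation '[[0, 0, 0], [0, 0, 0], [0, 0, 0], [0, 0, 0], [0, 0, 0]]' --grip '[-1, -1, -1, -1, -1]'

```text
time_s: 5.85
position: [0.6453, -0.0855, 0.2844]
tcp_rot: [[1.0, -0.001, -0.001], [0.001, 0.001, 1.0], [-0.001, -1.0, 0.001]]
force: [0.9, 0.6, -0.4]
opening: 1.002
```

```bash
python3 - <<'E'
from h import *
import pickle
c=cam('wrist');pickle.dump(c,open('v2.pkl','wb'))
print(c['s']['time_s'],c['s']['position'],np.round(c['s']['tcp_rot'],4).tolist())
cv2.imwrite('pics/v2.png',cv2.resize(c['img'],(800,600),interpolation=cv2.INTER_CUBIC))
E
```

```text
5.85 [ 0.64534034 -0.08549197  0.28440264] [[1.0, -0.0015, -0.0012], [0.0012, 0.0012, 1.0], [-0.0015, -1.0, 0.0012]]
```

View pics/v2.png

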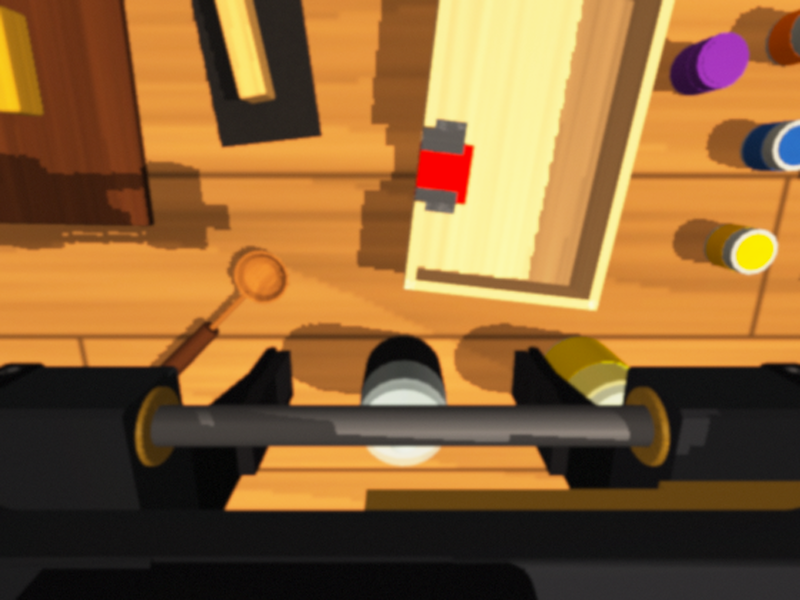

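```bash
cat >> h.py <<'E'
def fit(obs,x0):
    # obs: (cam, px800, local xyz); fit x,y,yaw
    f=lambda q:np.concatenate([(pj(c,[[q[0]+np.cos(q[2])*L[0]-np.sin(q[2])*L[1],q[1]+np.sin(q[2])*L[0]+np.cos(q[2])*L[1],L[2]]])[0]-np.array(p)*.7) for c,p,L in obs])
    r=least_squares(f,x0,loss='soft_l1');return r.x,r.fun.round(1)
E
python3 - <<'E'
from h import *
import pickle
np.set_printoptions(precision=4,suppress=True)
a=pickle.load(open('v1.pkl','rb'));b=pickle.load(open('v2.pkl','rb'))
m=1e-3
q,r=fit([(a,(172,195),(-.128,-.083,.056)),(a,(383,212),(-.128,.083,.056)),(a,(358,486),(.128,.083,.056)),(b,(405,289),(.128,-.083,.056)),(b,(597,309),(.128,.083,.056))],[.545,.02,0])
print('crate',q,np.degrees(q[2]),r)
q2,r=fit([(b,(473,146),(.005,-.038,.028)),(b,(465,203),(.055,-.038,.028)),(b,(467,122),(-.01,-.048,.038)),(b,(454,213),(.064,-.048,.038))],q)
print('viachock',q2,r)
q3,r=fit([(b,(321,135),(.095,.045,.003)),(b,(223,146),(.095,-.045,.003)),(a,(112,325),(.095,.045,.003)),(a,(26,334),(.095,-.045,.003)),(a,(48,121),(-.095,.045,.003))],[.45,-.21,0])
print('mat',q3,np.degrees(q3[2]),r)
print('block end b',[bp(b,np.array(p)*.7,.033) for p in((240,102),(268,97),(257,0),(217,0))],'a',[bp(a,np.array(p)*.7,.033) for p in((30,312),(63,297),(12,158))])
print('lid corner',bp(b,np.array((150,224))*.7,.018),'edge',bp(b,np.array((125,0))*.7,.018))
q4,r=fit([(a,(622,80),(-.075,-.065,.018)),(a,(785,79),(-.075,.065,.018)),(a,(747,260),(.075,.065,.018)),(a,(600,257),(.075,-.065,.018))],[.4,.37,0]);print('tray',q4,r)
for n,c,p in (('o',a,(534,251)),('b',a,(522,343)),('w',a,(616,362)),('t',a,(542,148)),('p',a,(444,277)),('p',b,(722,62)),('y',b,(755,251)),('b',b,(793,146))): print(n,bp(c,np.array(p)*.7,.038))
print('jars top',bp(b,np.array((402,350))*.7,0))
E
```

```text
crate [ 0.5503  0.0149 -0.1126] -6.451702358860574 [-0.7 -1.3 -0.2  2.5 -0.1  0.   0.5 -0.3  0.6  0.4]
viachock [ 0.5496  0.0131 -0.1095] [ 0.8 -1.9  0.1  0.8 -0.3 -0.3 -0.4  1. ]
mat [ 0.4526 -0.2102  0.1055] 6.046979173899152 [ 0.8 -0.1 -0.9  0.1  1.   0.6 -1.2  1.2  0.1 -1.9]
block end b [array([ 0.5195, -0.2152,  0.033 ]), array([ 0.5158, -0.1924,  0.033 ]), array([ 0.4481, -0.1951,  0.033 ]), array([ 0.4481, -0.2254,  0.033 ])] a [array([ 0.5178, -0.2072,  0.033 ]), array([ 0.504 , -0.1745,  0.033 ]), array([ 0.3862, -0.1898,  0.033 ])]
lid corner [ 0.6186 -0.3111  0.018 ] edge [ 0.4435 -0.3031  0.018 ]
tray [0.4041 0.3706 0.0012] [ 0.5 -0.6 -0.3 -1.1 -0.9  0.6  0.6  3.5]
o [0.465  0.2388 0.038 ]
b [0.5489 0.2344 0.038 ]
w [0.5681 0.3215 0.038 ]
t [0.382  0.2389 0.038 ]
p [0.4871 0.1628 0.038 ]
p [0.4914 0.1624 0.038 ]
y [0.6391 0.2208 0.038 ]
b [0.5529 0.2325 0.038 ]
jars top [ 0.7479 -0.0851  0.    ]
```

The crate is at (0.550, 0.0145) with yaw -6.4°, and the mat at (0.453, -0.210) with yaw 6°. Next I'll look more closely at the block.

>>> arm_command --translation '[[-0.3, 0.3, -0.8], [-0.3, 0.3, -0.8]]' --rotation '[[0, 0, 0], [0, 0, 0]]' --grip '[-1, -1]'

```text
time_s: 6.1
position: [0.6208, -0.1518, 0.2599]
tcp_rot: [[1.0, -0.002, -0.001], [0.001, -0.001, 1.0], [-0.002, -1.0, -0.001]]
force: [-0.1, 1.0, 0.1]
opening: 1.0
```

>>> arm_command --translation '[[-0.2, 0.45, -0.75], [-0.2, 0.45, -0.75], [-0.2, 0.45, -0.75], [-0.2, 0.45, -0.75]]' --rotation '[[0, 0, 0], [0, 0, 0], [0, 0, 0], [0, 0, 0]]' --grip '[-1, -1, -1, -1]'

```text
time_s: 6.5
position: [0.6064, -0.2108, 0.2248]
tcp_rot: [[1.0, 0.0, 0.001], [-0.001, 0.001, 1.0], [0.0, -1.0, 0.001]]
force: [0.8, -0.5, 0.1]
opening: 1.0
```

```bash
python3 - <<'E'
from h import *
import pickle
c=cam('wrist');pickle.dump(c,open('v3.pkl','wb'))
print(c['s']['time_s'],c['s']['position'],np.round(c['s']['tcp_rot'],4).tolist())
cv2.imwrite('pics/v3.png',cv2.resize(c['img'][:260],(800,371),interpolation=cv2.INTER_CUBIC))
E
```

```text
6.5 [ 0.60642356 -0.21080694  0.22482442] [[1.0, 0.0002, 0.0008], [-0.0008, 0.0013, 1.0], [0.0002, -1.0, 0.0013]]
```

View pics/v3.png

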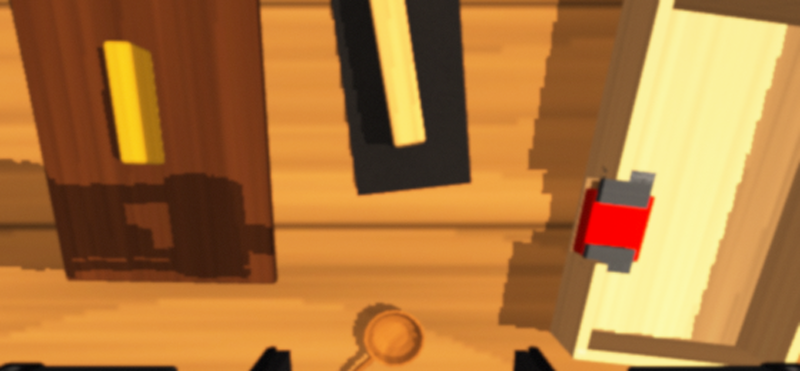

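```bash
python3 - <<'E'
from h import *
import pickle
np.set_printoptions(precision=4,suppress=True)
c=pickle.load(open('v3.pkl','rb'))
P=[bp(c,np.array(p)*.7,.033) for p in ((394,147),(425,141),(371,0),(405,0))]
print(P)
for i,j in((2,0),(3,1)):
    d=P[j]-P[i];print('yaw',np.degrees(np.arctan2(d[1],d[0])))
m=(P[0]+P[1])/2;
for yaw in (8,10,12): print(yaw,'centre',m-.065*np.array([np.cos(np.radians(yaw)),np.sin(np.radians(yaw)),0]))
L=[(67,281),(275,281),(12,0),(261,0)];Q=[bp(c,np.array(p)*.7,.018) for p in L];print('lid',Q)
print('handle',[bp(c,np.array(p)*.7,.046) for p in((104,42),(130,41),(120,163),(145,162))])
q,r=fit([(c,(67,281),(.128,-.083,.018)),(c,(275,281),(.128,.083,.018))],[.49,-.39,0]);print('lid',q,r)
print('crate',fit([(c,(575,357),(.128,-.083,.056)),(c,(653,197),(.005,-.038,.028)),(c,(638,260),(.055,-.038,.028)),(c,(655,172),(-.01,-.048,.038)),(c,(628,271),(.064,-.048,.038))],[.55,.014,-.11]))
E
```

```text
[array([ 0.5174, -0.2159,  0.033 ]), array([ 0.5134, -0.1943,  0.033 ]), array([ 0.4279, -0.2301,  0.033 ]), array([ 0.428 , -0.2083,  0.033 ])]
yaw 9.005338915731524
yaw 9.268476675508785
8 centre [ 0.451  -0.2142  0.033 ]
10 centre [ 0.4514 -0.2164  0.033 ]
12 centre [ 0.4518 -0.2186  0.033 ]
lid [array([ 0.6172, -0.4763,  0.018 ]), array([ 0.6174, -0.3112,  0.018 ]), array([ 0.4229, -0.4717,  0.018 ]), array([ 0.4232, -0.3047,  0.018 ])]
handle [array([ 0.4547, -0.3983,  0.046 ]), array([ 0.4542, -0.3818,  0.046 ]), array([ 0.5278, -0.4013,  0.046 ]), array([ 0.5272, -0.3843,  0.046 ])]
lid [ 0.4893 -0.3937 -0.0007] [-0.4  0.1  0.4 -0. ]
crate (array([ 0.5482,  0.0122, -0.0984]), array([-1. ,  0.9,  1.3, -2.6,  0. ,  0.3, -0.6, -0.9,  0.5,  1.9]))
```

>>> arm_command --translation '[[-0.845, 0.7, -0.01], [-0.845, 0.7, -0.01], [-0.845, 0.7, -0.01]]' --rotation '[[0, 0, 0], [0, 0, 0], [0, 0, 0]]' --grip '[-1, -1, -1]'

```text
time_s: 6.85
position: [0.533, -0.2083, 0.166]
tcp_rot: [[1.0, -0.01, -0.0], [0.0, 0.007, 1.0], [-0.01, -1.0, 0.007]]
force: [-0.5, 0.1, -0.4]
opening: 1.001
```

>>> arm_command --translation '[[-0.845, 0.7, -0.01], [-0.845, 0.7, -0.01], [-0.845, 0.7, -0.01], [-0.845, 0.7, -0.01]]' --rotation '[[0, -0.155, 0], [0, -0.155, 0], [0, -0.155, 0], [0, -0.155, 0]]' --grip '[-1, -1, -1, -1]'

```text
time_s: 7.25
position: [0.4726, -0.2133, 0.1134]
tcp_rot: [[0.987, 0.002, -0.162], [0.162, -0.001, 0.987], [0.002, -1.0, -0.002]]
force: [0.8, -0.6, 0.3]
opening: 0.996
```

```bash
python3 - <<'E'
from h import *
s=bot.read_state();print(s['position'],np.round(s['tcp_rot'],4).tolist(),np.round(s['joint_positions'],1))
E
```

```text
[ 0.47260185 -0.21329882  0.11337881] [[0.9869, 0.0023, -0.1616], [0.1616, -0.0012, 0.9869], [0.0021, -1.0, -0.0015]] [ -36.7   33.7  104.     0.    42.2 -136. ]
```

>>> arm_command --translation '[[-0.01, 0.5, 0.01], [-0.01, 0.8, 0.01], [-0.01, 1.0, 0.01], [-0.01, 1.0, 0.01]]' --rotation '[[0, 0, 0], [0, 0, 0], [0, 0, 0], [0, 0, 0]]' --grip '[-1, -1, -1, -1]'

```text
time_s: 7.65
position: [0.4724, -0.213, 0.032]
tcp_rot: [[0.987, 0.001, -0.162], [0.162, -0.001, 0.987], [0.001, -1.0, -0.001]]
force: [-0.7, -0.7, 0.1]
opening: 1.002
```

>>> arm_command --translation '[[0, 0.05, 0], [0, 0.05, 0], [0, 0.05, 0], [0, 0.05, 0], [0, 0.05, 0]]' --rotation '[[0, 0, 0], [0, 0, 0], [0, 0, 0], [0, 0, 0], [0, 0, 0]]' --grip '[-1, 1, 1, 1, 1]'

```text
time_s: 8.15
position: [0.4704, -0.213, 0.0291]
tcp_rot: [[0.987, 0.001, -0.161], [0.161, -0.001, 0.987], [0.001, -1.0, -0.001]]
force: [-0.8, 0.9, 0.6]
opening: 0.719
```

>>> arm_command --translation '[[0, 0, 0], [0, 0, 0], [0, 0, 0]]' --rotation '[[0, 0, 0], [0, 0, 0], [0, 0, 0]]' --grip '[1, 1, 1]'

```text
time_s: 8.45
position: [0.4701, -0.2128, 0.0286]
tcp_rot: [[0.987, -0.0, -0.161], [0.161, 0.0, 0.987], [-0.0, -1.0, 0.0]]
force: [-0.8, 0.4, 0.2]
opening: 0.447
```

>>> arm_command --translation '[[0, 0, 0], [0, 0, 0], [0, 0, 0], [0, 0, 0], [0, 0, 0]]' --rotation '[[0, 0, 0], [0, 0, 0], [0, 0, 0], [0, 0, 0], [0, 0, 0]]' --grip '[1, 1, 1, 1, 1]'

```text
time_s: 8.95
position: [0.4701, -0.2128, 0.0285]
tcp_rot: [[0.987, -0.0, -0.161], [0.161, 0.0, 0.987], [-0.0, -1.0, 0.0]]
force: [-0.1, 0.2, -0.8]
opening: 0.252
```

>>> arm_command --translation '[[0, -0.25, 0], [0, -0.5, 0], [0, -0.75, 0], [0, -1.0, 0], [0, -1.0, 0]]' --rotation '[[0, 0, 0], [0, 0, 0], [0, 0, 0], [0, 0, 0], [0, 0, 0]]' --grip '[1, 1, 1, 1, 1]'

```text
time_s: 9.45
position: [0.4714, -0.2136, 0.1106]
tcp_rot: [[0.987, 0.004, -0.161], [0.161, -0.003, 0.987], [0.004, -1.0, -0.004]]
force: [-0.2, -0.9, -1.0]
opening: 0.253
```

>>> arm_command --translation '[[0.2, 0, 0.05], [0.4, 0, 0.11], [0.59, 0, 0.167], [0.59, 0, 0.167]]' --rotation '[[0, 0, 0], [0, 0, 0], [0, 0, 0], [0, 0, 0]]' --grip '[1, 1, 1, 1]'

```text
time_s: 9.85
position: [0.5171, -0.1909, 0.1078]
tcp_rot: [[0.986, 0.001, -0.164], [0.164, -0.0, 0.986], [0.001, -1.0, -0.001]]
force: [-0.6, -0.0, -1.8]
opening: 0.25
```

>>> arm_command --translation '[[0.2, 0, 0.05], [0.4, 0, 0.11], [0.59, 0, 0.167], [0.59, 0, 0.167]]' --rotation '[[0, 0, 0], [0, 0, 0], [0, 0, 0], [0, 0, 0]]' --grip '[1, 1, 1, 1]'

```text
time_s: 10.25
position: [0.5607, -0.1705, 0.1082]
tcp_rot: [[0.987, 0.001, -0.163], [0.163, -0.0, 0.987], [0.001, -1.0, -0.001]]
force: [-0.1, -0.8, -1.2]
opening: 0.251
```

>>> arm_command --translation '[[0, 0, 0], [0, 0, 0], [0, 0, 0], [0, 0, 0], [0, 0, 0]]' --rotation '[[0, 0.12, 0], [0, 0.24, 0], [0, 0.36, 0], [0, 0.48, 0], [0, 0.6, 0]]' --grip '[1, 1, 1, 1, 1]'

```text
time_s: 10.75
position: [0.558, -0.1713, 0.1082]
tcp_rot: [[0.891, -0.002, 0.454], [-0.454, 0.0, 0.891], [-0.002, -1.0, -0.0]]
force: [0.3, -0.1, -1.9]
opening: 0.249
```

>>> arm_command --translation '[[0, 0, 0], [0, 0, 0], [0, 0, 0], [0, 0, 0], [0, 0, 0]]' --rotation '[[0, 0.12, 0], [0, 0.24, 0], [0, 0.36, 0], [0, 0.48, 0], [0, 0.6, 0]]' --grip '[1, 1, 1, 1, 1]'

```text
time_s: 11.25
position: [0.5579, -0.1713, 0.1082]
tcp_rot: [[0.454, -0.002, 0.891], [-0.891, 0.0, 0.454], [-0.001, -1.0, -0.001]]
force: [-0.3, -0.7, -1.2]
opening: 0.248
```

>>> arm_command --translation '[[0, 0, 0], [0, 0, 0], [0, 0, 0], [0, 0, 0], [0, 0, 0]]' --rotation '[[0, 0.12, 0], [0, 0.24, 0], [0, 0.36, 0], [0, 0.48, 0], [0, 0.56, 0]]' --grip '[1, 1, 1, 1, 1]'

```text
time_s: 11.75
position: [0.558, -0.1713, 0.1082]
tcp_rot: [[-0.114, -0.002, 0.993], [-0.993, 0.0, -0.114], [-0.0, -1.0, -0.002]]
force: [0.2, 0.1, -1.1]
opening: 0.249
```

```bash
python3 - <<'E'
from h import *
import pickle
c=cam('wrist');c=cam('wrist');pickle.dump(c,open('v4.pkl','wb'))
s=c['s'];print(s['time_s'],s['position'],np.round(s['tcp_rot'],4).tolist(),s['opening'],s['force'])
cv2.imwrite('pics/v4.png',cv2.resize(c['img'],(800,600),interpolation=cv2.INTER_CUBIC))
E
```

```text
11.8 [ 0.55804385 -0.17127365  0.1082107 ] [[-0.1159, -0.0016, 0.9933], [-0.9933, 0.0003, -0.1159], [-0.0002, -1.0, -0.0016]] 0.24911479496666858 [ 0.77613932  0.88650417 -1.56635338]
```

View pics/v4.png

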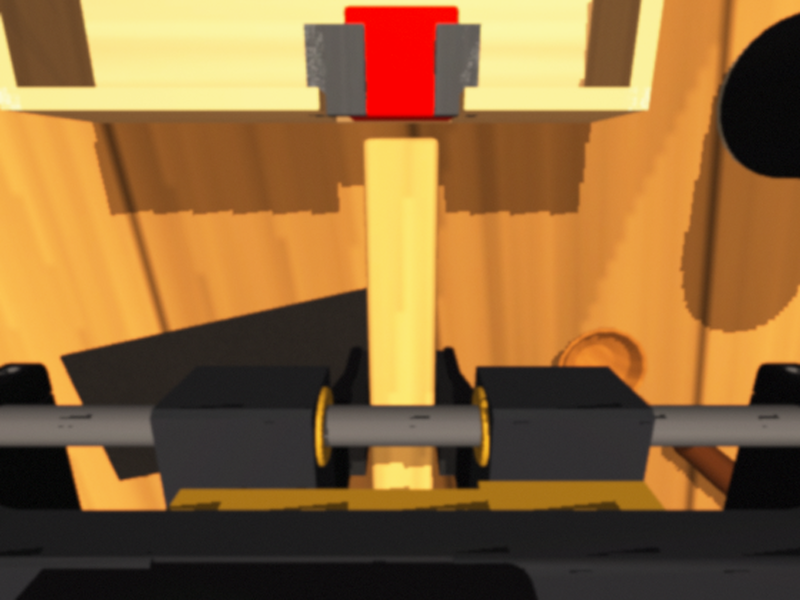

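The block's end at (401,140) lines up with the lip gap, columns 366 to 435 centred on 400. I'll lower it and push.

>>> arm_command --translation '[[0, 0.3, 0], [0, 0.6, 0], [0, 0.8, 0], [0, 0.92, 0], [0, 0.92, 0]]' --rotation '[[0, 0, 0], [0, 0, 0], [0, 0, 0], [0, 0, 0], [0, 0, 0]]' --grip '[1, 1, 1, 1, 1]'

```text
time_s: 12.35
position: [0.5579, -0.1709, 0.0336]
tcp_rot: [[-0.109, -0.003, 0.994], [-0.994, 0.001, -0.109], [-0.001, -1.0, -0.003]]
force: [-0.5, -0.1, -1.2]
opening: 0.25
```

>>> arm_command --translation '[[-0.04, 0, 0], [-0.08, 0, 0], [-0.12, 0, 0], [-0.16, 0, 0], [-0.2, 0, 0]]' --rotation '[[0, 0, 0], [0, 0, 0], [0, 0, 0], [0, 0, 0], [0, 0, 0]]' --grip '[1, 1, 1, 1, 1]'

```text
time_s: 12.85
position: [0.5614, -0.1576, 0.0359]
tcp_rot: [[-0.106, 0.002, 0.994], [-0.994, -0.005, -0.106], [0.005, -1.0, 0.002]]
force: [-4.7, -15.6, 0.4]
opening: 0.252
```

>>> arm_command --translation '[[-0.03, 0, 0], [-0.06, 0, 0], [-0.09, 0, 0], [-0.12, 0, 0], [-0.15, 0, 0]]' --rotation '[[0, 0, 0], [0, 0, 0], [0, 0, 0], [0, 0, 0], [0, 0, 0]]' --grip '[1, 1, 1, 1, 1]'

```text
time_s: 13.35
position: [0.5626, -0.1485, 0.0361]
tcp_rot: [[-0.106, 0.002, 0.994], [-0.994, -0.008, -0.106], [0.008, -1.0, 0.003]]
force: [-5.6, -15.3, 1.9]
opening: 0.248
```

>>> arm_command --translation '[[-0.03, 0, -0.01], [-0.06, 0, -0.01], [-0.09, 0, -0.01], [-0.12, 0, -0.01], [-0.15, 0, -0.01]]' --rotation '[[0, 0, 0], [0, 0, 0], [0, 0, 0], [0, 0, 0], [0, 0, 0]]' --grip '[1, 1, 1, 1, 1]'

```text
time_s: 13.85
position: [0.5639, -0.1363, 0.0362]
tcp_rot: [[-0.107, 0.003, 0.994], [-0.994, -0.008, -0.107], [0.008, -1.0, 0.004]]
force: [-3.4, -15.6, 0.8]
opening: 0.248
```

```bash
python3 - <<'E'
from h import *
c=cam('wrist');s=c['s'];print(s['time_s'],s['position'],s['force'])
cv2.imwrite('pics/v5.png',cv2.resize(c['img'][:300],(800,429),interpolation=cv2.INTER_CUBIC))
E
```

```text
13.85 [ 0.56388007 -0.13626748  0.03617303] [ -3.43502038 -15.59110613   0.83405263]
```

View pics/v5.png

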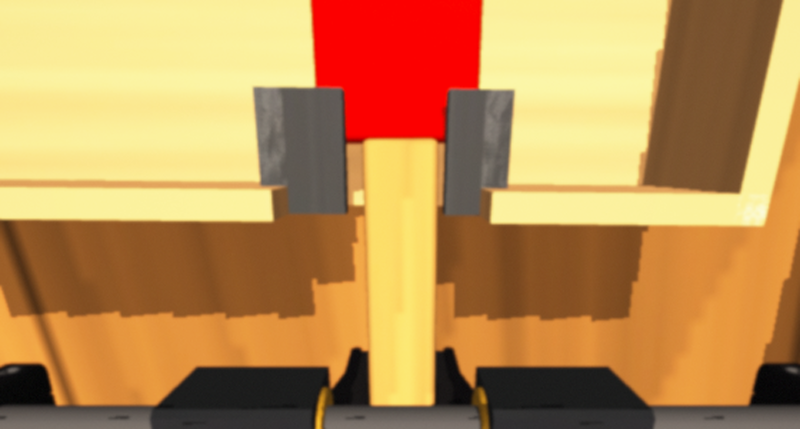

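>>> arm_command --translation '[[-0.03, 0, -0.02], [-0.06, 0, -0.02], [-0.09, 0, -0.02], [-0.12, 0, -0.02], [-0.14, 0, -0.02]]' --rotation '[[0, 0, 0], [0, 0, 0], [0, 0, 0], [0, 0, 0], [0, 0, 0]]' --grip '[1, 1, 1, 1, 1]'

```text
time_s: 14.4
position: [0.563, -0.121, 0.0356]
tcp_rot: [[-0.111, 0.002, 0.994], [-0.994, -0.001, -0.111], [0.001, -1.0, 0.002]]
force: [-0.3, -0.5, -0.6]
opening: 0.254
```

>>> arm_command --translation '[[-0.03, 0, 0], [-0.06, 0, 0], [-0.09, 0, 0], [-0.12, 0, 0], [-0.14, 0, 0]]' --rotation '[[0, 0, 0], [0, 0, 0], [0, 0, 0], [0, 0, 0], [0, 0, 0]]' --grip '[1, 1, 1, 1, 1]'

```text
time_s: 14.9
position: [0.5634, -0.1084, 0.0349]
tcp_rot: [[-0.11, -0.0, 0.994], [-0.994, 0.0, -0.11], [-0.0, -1.0, -0.0]]
force: [0.1, -0.3, -1.7]
opening: 0.249
```

```bash
python3 - <<'E'
from h import *
c=cam('wrist');s=c['s'];print(s['time_s'],s['position'],s['force'])
cv2.imwrite('pics/v6.png',cv2.resize(c['img'][:300],(800,429),interpolation=cv2.INTER_CUBIC))
E
```

```text
14.9 [ 0.5633934  -0.10840832  0.03487027] [ 0.07891389 -0.27445123 -1.6707623 ]
```

View pics/v6.png

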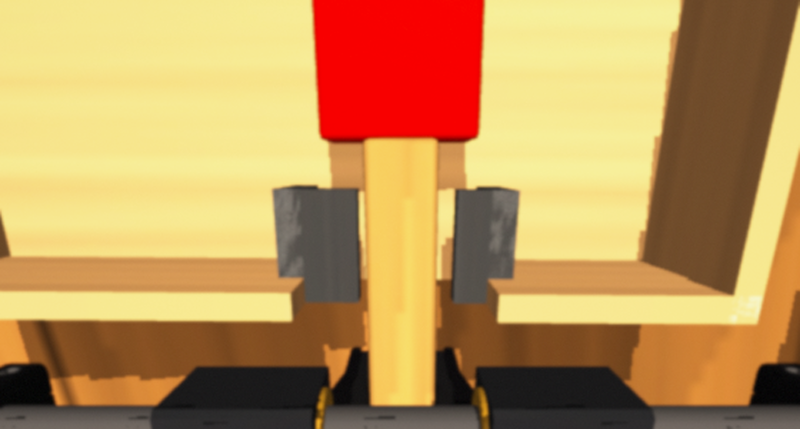

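The chock is clear of the lips: its rear edge is at row 140 and the lip ends at row 188. I'll retract and return the block to the mat.

>>> arm_command --translation '[[0.2, 0, 0], [0.4, 0, 0], [0.6, 0, 0], [0.8, 0, 0], [0.88, 0, 0]]' --rotation '[[0, 0, 0], [0, 0, 0], [0, 0, 0], [0, 0, 0], [0, 0, 0]]' --grip '[1, 1, 1, 1, 1]'

```text
time_s: 15.45
position: [0.5557, -0.1819, 0.035]
tcp_rot: [[-0.113, 0.001, 0.994], [-0.994, -0.001, -0.113], [0.001, -1.0, 0.001]]
force: [0.5, 0.1, -1.4]
opening: 0.245
```

>>> arm_command --translation '[[0, -0.3, 0], [0, -0.6, 0], [0, -0.9, 0], [0, -0.95, 0]]' --rotation '[[0, 0, 0], [0, 0, 0], [0, 0, 0], [0, 0, 0]]' --grip '[1, 1, 1, 1]'

```text
time_s: 15.85
position: [0.5572, -0.1802, 0.1135]
tcp_rot: [[-0.111, 0.005, 0.994], [-0.994, -0.002, -0.111], [0.002, -1.0, 0.005]]
force: [0.7, -0.9, -1.8]
opening: 0.247
```

>>> arm_command --translation '[[0, 0, 0], [0, 0, 0], [0, 0, 0], [0, 0, 0], [0, 0, 0]]' --rotation '[[0, -0.12, 0], [0, -0.24, 0], [0, -0.36, 0], [0, -0.48, 0], [0, -0.6, 0]]' --grip '[1, 1, 1, 1, 1]'

```text
time_s: 16.35
position: [0.555, -0.1788, 0.1098]
tcp_rot: [[0.499, -0.002, 0.866], [-0.866, 0.001, 0.499], [-0.002, -1.0, -0.001]]
force: [-1.3, -0.7, -2.2]
opening: 0.253
```

>>> arm_command --translation '[[0, 0, 0], [0, 0, 0], [0, 0, 0], [0, 0, 0], [0, 0, 0]]' --rotation '[[0, -0.12, 0], [0, -0.24, 0], [0, -0.36, 0], [0, -0.48, 0], [0, -0.6, 0]]' --grip '[1, 1, 1, 1, 1]'

```text
time_s: 16.85
position: [0.555, -0.1788, 0.1098]
tcp_rot: [[0.913, -0.002, 0.408], [-0.408, 0.001, 0.913], [-0.002, -1.0, 0.0]]
force: [-0.5, 0.0, -1.1]
opening: 0.251
```

>>> arm_command --translation '[[0, 0, 0], [0, 0, 0], [0, 0, 0], [0, 0, 0], [0, 0, 0]]' --rotation '[[0, -0.12, 0], [0, -0.24, 0], [0, -0.36, 0], [0, -0.48, 0], [0, -0.56, 0]]' --grip '[1, 1, 1, 1, 1]'

```text
time_s: 17.35
position: [0.555, -0.1788, 0.1098]
tcp_rot: [[0.986, -0.002, -0.165], [0.165, 0.001, 0.986], [-0.001, -1.0, 0.001]]
force: [-0.8, 1.0, -0.7]
opening: 0.253
```

>>> arm_command --translation '[[-0.2, 0, -0.05], [-0.4, 0, -0.1], [-0.55, 0, -0.13], [-0.55, 0, -0.13]]' --rotation '[[0, 0, 0], [0, 0, 0], [0, 0, 0], [0, 0, 0]]' --grip '[1, 1, 1, 1]'

```text
time_s: 17.75
position: [0.512, -0.1963, 0.1102]
tcp_rot: [[0.987, -0.003, -0.159], [0.159, 0.002, 0.987], [-0.002, -1.0, 0.002]]
force: [0.7, -0.3, -1.0]
opening: 0.251
```

>>> arm_command --translation '[[-0.2, 0, -0.05], [-0.4, 0, -0.1], [-0.55, 0, -0.13], [-0.55, 0, -0.13], [-0.55, 0, -0.13]]' --rotation '[[0, 0, 0], [0, 0, 0], [0, 0, 0], [0, 0, 0], [0, 0, 0]]' --grip '[1, 1, 1, 1, 1]'

```text
time_s: 18.25
position: [0.4721, -0.2141, 0.1111]
tcp_rot: [[0.987, 0.001, -0.16], [0.16, -0.0, 0.987], [0.001, -1.0, -0.0]]
force: [-0.8, 0.2, -1.7]
opening: 0.256
```

>>> arm_command --translation '[[-0.01, 0.3, 0.02], [-0.01, 0.6, 0.02], [-0.01, 0.8, 0.02], [-0.01, 1.0, 0.02], [-0.01, 1.0, 0.02]]' --rotation '[[0, 0, 0], [0, 0, 0], [0, 0, 0], [0, 0, 0], [0, 0, 0]]' --grip '[1, 1, 1, 1, 1]'

```text
time_s: 18.75
position: [0.4715, -0.212, 0.0296]
tcp_rot: [[0.987, -0.001, -0.161], [0.161, 0.001, 0.987], [-0.001, -1.0, 0.001]]
force: [0.1, 0.7, 0.1]
opening: 0.251
```

>>> arm_command --translation '[[0, 0.01, 0], [0, 0.01, 0], [0, 0.01, 0], [0, 0.01, 0], [0, 0.01, 0]]' --rotation '[[0, 0, 0], [0, 0, 0], [0, 0, 0], [0, 0, 0], [0, 0, 0]]' --grip '[1, 0, -0.5, -1, -1]'

```text
time_s: 19.25
position: [0.4714, -0.2123, 0.0307]
tcp_rot: [[0.987, 0.001, -0.161], [0.161, -0.001, 0.987], [0.001, -1.0, -0.001]]
force: [0.2, -0.9, 0.4]
opening: 0.531
```

>>> arm_command --translation '[[0, 0, 0], [0, -0.3, 0], [0, -0.7, 0], [0, -1.0, 0], [0, -1.0, 0]]' --rotation '[[0, 0, 0], [0, 0, 0], [0, 0, 0], [0, 0, 0], [0, 0, 0]]' --grip '[-1, -1, -1, -1, -1]'

```text
time_s: 19.75
position: [0.4729, -0.2134, 0.1131]
tcp_rot: [[0.987, 0.005, -0.161], [0.161, -0.004, 0.987], [0.005, -1.0, -0.005]]
force: [0.4, 0.1, 0.5]
opening: 0.96
```

>>> arm_command --translation '[[0.3, -0.5, 0.25], [0.72, -0.56, 0.66], [0.72, -0.56, 0.66], [0.72, -0.56, 0.66]]' --rotation '[[0, 0, 0], [0, 0, 0], [0, 0, 0], [0, 0, 0]]' --grip '[-1, -1, -1, -1]'

```text
time_s: 20.15
position: [0.5192, -0.1496, 0.1542]
tcp_rot: [[0.986, -0.001, -0.164], [0.164, 0.0, 0.986], [-0.001, -1.0, 0.001]]
force: [-0.4, -0.5, 0.0]
opening: 0.998
```

>>> arm_command --translation '[[0.72, -0.56, 0.66], [0.72, -0.56, 0.66], [0.72, -0.56, 0.66]]' --rotation '[[0, 0, 0], [0, 0, 0], [0, 0, 0]]' --grip '[-1, -1, -1]'

```text
time_s: 20.45
position: [0.5707, -0.0885, 0.2012]
tcp_rot: [[0.987, 0.005, -0.163], [0.163, -0.001, 0.987], [0.005, -1.0, -0.002]]
force: [0.5, -0.5, 0.3]
opening: 1.002
```

>>> arm_command --translation '[[0, 0, 0], [0, 0, 0], [0, 0, 0], [0, 0, 0], [0, 0, 0]]' --rotation '[[0, 0.12, 0], [0, 0.24, 0], [0, 0.36, 0], [0, 0.48, 0], [0, 0.6, 0]]' --grip '[-1, -1, -1, -1, -1]'

```text
time_s: 20.95
position: [0.5657, -0.0908, 0.1978]
tcp_rot: [[0.89, -0.004, 0.456], [-0.456, 0.001, 0.89], [-0.004, -1.0, -0.001]]
force: [0.7, -0.6, -0.5]
opening: 1.001
```

>>> arm_command --translation '[[0, 0, 0], [0, 0, 0], [0, 0, 0], [0, 0, 0], [0, 0, 0]]' --rotation '[[0, 0.12, 0], [0, 0.24, 0], [0, 0.36, 0], [0, 0.48, 0], [0, 0.6, 0]]' --grip '[-1, -1, -1, -1, -1]'

```text
time_s: 21.45
position: [0.5658, -0.0909, 0.1978]
tcp_rot: [[0.452, -0.004, 0.892], [-0.892, 0.001, 0.452], [-0.003, -1.0, -0.003]]
force: [0.5, -1.1, 0.8]
opening: 1.0
```

>>> arm_command --translation '[[0, 0, 0], [0, 0, 0], [0, 0, 0], [0, 0, 0], [0, 0, 0]]' --rotation '[[0, 0.12, 0], [0, 0.24, 0], [0, 0.36, 0], [0, 0.48, 0], [0, 0.56, 0]]' --grip '[-1, -1, -1, -1, -1]'

```text
time_s: 21.95
position: [0.5658, -0.0909, 0.1978]
tcp_rot: [[-0.116, -0.004, 0.993], [-0.993, 0.001, -0.116], [-0.0, -1.0, -0.004]]
force: [1.5, 0.2, -0.2]
opening: 0.998
```

```bash
python3 - <<'E'
from h import *
import pickle
c=cam('wrist');c=cam('wrist');pickle.dump(c,open('v7.pkl','wb'))
s=c['s'];print(s['time_s'],s['position'],np.round(s['tcp_rot'],4).tolist())
h=cv2.cvtColor(c['img'],cv2.COLOR_BGR2HSV);m=((h[...,0]<6)|(h[...,0]>174))&(h[...,1]>180)&(h[...,2]>120);m[250:]=0
r=cv2.minAreaRect(cv2.findNonZero(m.astype('uint8')));print(r)
B=np.array([bp(c,p,.028) for p in cv2.boxPoints(r)]);print(B,B.mean(0))
cv2.imwrite('pics/v7.png',cv2.resize(c['img'][:300],(800,429),interpolation=cv2.INTER_CUBIC))
E
```

```text
22.0 [ 0.56585857 -0.09082043  0.1978167 ] [[-0.118, -0.0041, 0.993], [-0.993, 0.0008, -0.118], [-0.0004, -1.0, -0.0042]]
((279.2435302734375, 101.70123291015625), (48.44507598876953, 50.53153991699219), 88.75463104248047)
[[ 0.55481478  0.02303699  0.028     ]
 [ 0.60063879  0.01847279  0.028     ]
 [ 0.59743894 -0.02407473  0.028     ]
 [ 0.54966626 -0.01938275  0.028     ]] [ 5.75639695e-01 -4.86922638e-04  2.80000000e-02]
```

View pics/v7.png

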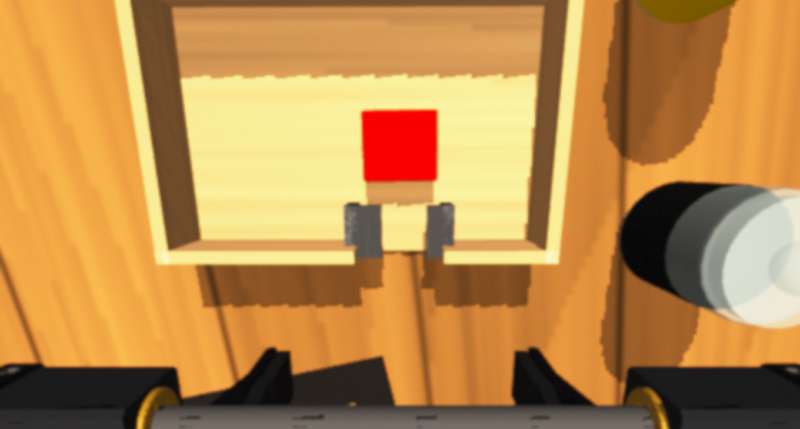

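>>> arm_command --translation '[[-0.57, 0.5, -0.01], [-0.57, 0.5, -0.01], [-0.57, 0.5, -0.01]]' --rotation '[[0, 0, 0], [0, 0, 0], [0, 0, 0]]' --grip '[-1, -1, -1]'

```text
time_s: 22.35
position: [0.5699, -0.0433, 0.1575]
tcp_rot: [[-0.107, -0.006, 0.994], [-0.994, 0.001, -0.107], [-0.001, -1.0, -0.006]]
force: [0.1, -0.3, -1.0]
opening: 0.997
```

>>> arm_command --translation '[[-0.57, 0.5, 0], [-0.57, 0.5, 0], [-0.57, 0.5, 0], [-0.57, 0.5, 0]]' --rotation '[[0, 0, 0], [0, 0, 0], [0, 0, 0], [0, 0, 0]]' --grip '[-1, -1, -1, -1]'

```text
time_s: 22.75
position: [0.5779, 0.0001, 0.1205]
tcp_rot: [[-0.11, 0.002, 0.994], [-0.994, -0.001, -0.11], [0.001, -1.0, 0.002]]
force: [0.2, -0.4, 0.4]
opening: 0.999
```

>>> arm_command --translation '[[0, 0.4, 0], [0, 0.7, 0], [0, 0.9, 0], [0, 1.0, 0], [0, 1.0, 0]]' --rotation '[[0, 0, 0], [0, 0, 0], [0, 0, 0], [0, 0, 0], [0, 0, 0]]' --grip '[-1, -1, -1, -1, -1]'

```text
time_s: 23.25
position: [0.5773, 0.0002, 0.0398]
tcp_rot: [[-0.111, -0.0, 0.994], [-0.994, -0.0, -0.111], [0.0, -1.0, 0.0]]
force: [-0.2, -0.4, -0.1]
opening: 0.998
```

>>> arm_command --translation '[[0, 0.1, -0.01], [0, 0.1, -0.01], [0, 0.1, -0.01], [0, 0.1, -0.01], [0, 0.1, -0.01]]' --rotation '[[0, 0, 0], [0, 0, 0], [0, 0, 0], [0, 0, 0], [0, 0, 0]]' --grip '[-1, 1, 1, 1, 1]'

```text
time_s: 23.75
position: [0.5766, 0.0015, 0.0322]
tcp_rot: [[-0.11, 0.001, 0.994], [-0.994, -0.0, -0.11], [0.0, -1.0, 0.001]]
force: [0.4, 0.2, 0.8]
opening: 0.72
```

>>> arm_command --translation '[[0, 0, 0], [0, 0, 0], [0, 0, 0], [0, 0, 0]]' --rotation '[[0, 0, 0], [0, 0, 0], [0, 0, 0], [0, 0, 0]]' --grip '[1, 1, 1, 1]'

```text
time_s: 24.15
position: [0.5762, 0.0015, 0.0319]
tcp_rot: [[-0.11, -0.0, 0.994], [-0.994, 0.0, -0.11], [-0.0, -1.0, -0.0]]
force: [-0.7, -0.1, 2.4]
opening: 0.572
```

>>> arm_command --translation '[[0, -0.25, 0], [0, -0.5, 0], [0, -0.75, 0], [0, -1.0, 0], [0, -1.0, 0]]' --rotation '[[0, 0, 0], [0, 0, 0], [0, 0, 0], [0, 0, 0], [0, 0, 0]]' --grip '[1, 1, 1, 1, 1]'

```text
time_s: 24.65
position: [0.5782, 0.0011, 0.114]
tcp_rot: [[-0.11, 0.006, 0.994], [-0.994, -0.001, -0.11], [0.0, -1.0, 0.006]]
force: [0.9, 0.1, -0.6]
opening: 0.569
```

>>> arm_command --translation '[[0, -0.25, 0], [0, -0.5, 0], [0, -0.7, 0], [0, -0.7, 0]]' --rotation '[[0, 0, 0], [0, 0, 0], [0, 0, 0], [0, 0, 0]]' --grip '[1, 1, 1, 1]'

```text
time_s: 25.05
position: [0.5774, 0.0013, 0.1687]
tcp_rot: [[-0.11, 0.003, 0.994], [-0.994, -0.001, -0.11], [0.0, -1.0, 0.003]]
force: [0.1, -0.4, -0.5]
opening: 0.573
```

>>> arm_command --translation '[[-0.3, 0, -0.18], [-0.87, 0, -0.53], [-0.87, 0, -0.53]]' --rotation '[[0, 0, 0], [0, 0, 0], [0, 0, 0]]' --grip '[1, 1, 1]'

```text
time_s: 25.35
position: [0.5368, 0.0791, 0.1655]
tcp_rot: [[-0.107, -0.008, 0.994], [-0.994, 0.002, -0.107], [-0.001, -1.0, -0.009]]
force: [-1.5, -0.4, -0.4]
opening: 0.573
```

>>> arm_command --translation '[[-0.45, 0, -0.27], [-0.87, 0, -0.53], [-0.87, 0, -0.53]]' --rotation '[[0, 0, 0], [0, 0, 0], [0, 0, 0]]' --grip '[1, 1, 1]'

```text
time_s: 25.65
position: [0.5034, 0.1523, 0.1659]
tcp_rot: [[-0.106, -0.006, 0.994], [-0.994, 0.001, -0.106], [0.0, -1.0, -0.006]]
force: [0.1, 0.3, -0.5]
opening: 0.573
```

>>> arm_command --translation '[[-0.45, 0, -0.27], [-0.87, 0, -0.53], [-0.87, 0, -0.53]]' --rotation '[[0, 0, 0], [0, 0, 0], [0, 0, 0]]' --grip '[1, 1, 1]'

```text
time_s: 25.95
position: [0.4701, 0.2254, 0.1664]
tcp_rot: [[-0.106, -0.004, 0.994], [-0.994, 0.0, -0.106], [0.0, -1.0, -0.004]]
force: [1.0, -0.4, -0.4]
opening: 0.574
```

>>> arm_command --translation '[[-0.45, 0, -0.27], [-0.87, 0, -0.53], [-0.87, 0, -0.53]]' --rotation '[[0, 0, 0], [0, 0, 0], [0, 0, 0]]' --grip '[1, 1, 1]'

```text
time_s: 26.25
position: [0.4368, 0.2989, 0.1667]
tcp_rot: [[-0.106, -0.002, 0.994], [-0.994, 0.0, -0.106], [0.0, -1.0, -0.002]]
force: [-0.4, -1.4, -0.2]
opening: 0.571
```

>>> arm_command --translation '[[-0.45, 0, -0.27], [-0.8, 0, -0.5], [-0.87, 0, -0.53], [-0.87, 0, -0.53], [-0.87, 0, -0.53]]' --rotation '[[0, -0.105, 0], [0, -0.105, 0], [0, -0.105, 0], [0, -0.105, 0], [0, -0.105, 0]]' --grip '[1, 1, 1, 1, 1]'

```text
time_s: 26.75
position: [0.4049, 0.3693, 0.1673]
tcp_rot: [[-0.001, -0.0, 1.0], [-1.0, -0.001, -0.001], [0.001, -1.0, -0.0]]
force: [0.3, -0.4, -0.9]
opening: 0.572
```

>>> arm_command --translation '[[0, 0.3, 0], [0, 0.6, 0], [0, 0.84, 0], [0, 0.84, 0]]' --rotation '[[0, 0, 0], [0, 0, 0], [0, 0, 0], [0, 0, 0]]' --grip '[1, 1, 1, 1]'

```text
time_s: 27.15
position: [0.4034, 0.3681, 0.0982]
tcp_rot: [[-0.003, -0.005, 1.0], [-1.0, -0.003, -0.003], [0.003, -1.0, -0.005]]
force: [-0.6, -0.8, -0.6]
opening: 0.571
```

>>> arm_command --translation '[[0, 0.3, 0], [0, 0.6, 0], [0, 0.75, 0], [0, 0.84, 0], [0, 0.84, 0]]' --rotation '[[0, 0, 0], [0, 0, 0], [0, 0, 0], [0, 0, 0], [0, 0, 0]]' --grip '[1, 1, 1, 1, 1]'

```text
time_s: 27.65
position: [0.4042, 0.3703, 0.0332]
tcp_rot: [[-0.001, -0.0, 1.0], [-1.0, -0.0, -0.001], [0.0, -1.0, -0.0]]
force: [-0.2, 0.5, 0.5]
opening: 0.572
```

>>> arm_command --translation '[[0, 0, 0], [0, 0, 0], [0, 0, 0], [0, 0, 0], [0, 0, 0]]' --rotation '[[0, 0, 0], [0, 0, 0], [0, 0, 0], [0, 0, 0], [0, 0, 0]]' --grip '[-0.2, -0.5, -0.5, -0.5, -0.5]'

```text
time_s: 28.15
position: [0.4041, 0.3708, 0.0337]
tcp_rot: [[-0.0, 0.001, 1.0], [-1.0, 0.0, -0.0], [-0.0, -1.0, 0.001]]
force: [0.4, 0.3, 0.3]
opening: 0.744
```

>>> arm_command --translation '[[0, -0.25, 0], [0, -0.5, 0], [0, -1.0, 0], [0, -1.0, 0]]' --rotation '[[0, 0, 0], [0, 0, 0], [0, 0, 0], [0, 0, 0]]' --grip '[-0.5, -0.5, -1, -1]'

```text
time_s: 28.55
position: [0.4066, 0.3725, 0.1176]
tcp_rot: [[-0.0, 0.008, 1.0], [-1.0, 0.005, -0.0], [-0.005, -1.0, 0.008]]
force: [0.1, -0.1, 0.0]
opening: 0.858
```

>>> arm_command --translation '[[0, -0.5, 0], [0, -1.0, 0], [0, -1.0, 0]]' --rotation '[[0, 0, 0], [0, 0, 0], [0, 0, 0]]' --grip '[-1, -1, -1]'

```text
time_s: 28.85
position: [0.4067, 0.3726, 0.1979]
tcp_rot: [[-0.0, 0.009, 1.0], [-1.0, 0.006, -0.0], [-0.006, -1.0, 0.009]]
force: [0.1, -0.9, 0.4]
opening: 0.991
```

>>> arm_command --translation '[[0, 0, 0], [0, 0, 0], [0, 0, 0], [0, 0, 0], [0, 0, 0]]' --rotation '[[0, -0.7, 0], [0, -0.7, 0], [0, -0.7, 0], [0, -0.7, 0], [0, -0.7, 0]]' --grip '[-1, -1, -1, -1, -1]'

```text
time_s: 29.35
position: [0.4033, 0.3703, 0.1921]
tcp_rot: [[0.673, -0.002, 0.74], [-0.74, -0.001, 0.673], [-0.0, -1.0, -0.002]]
force: [0.6, -0.1, 0.1]
opening: 1.005
```

>>> arm_command --translation '[[0, 0, 0], [0, 0, 0], [0, 0, 0], [0, 0, 0], [0, 0, 0]]' --rotation '[[0, -0.695, 0], [0, -0.695, 0], [0, -0.695, 0], [0, -0.695, 0], [0, -0.695, 0]]' --grip '[-1, -1, -1, -1, -1]'

```text
time_s: 29.85
position: [0.4033, 0.3703, 0.192]
tcp_rot: [[0.995, -0.002, 0.105], [-0.105, -0.001, 0.995], [-0.002, -1.0, -0.001]]
force: [-0.6, -0.4, -0.4]
opening: 1.0
```

>>> arm_command --translation '[[0.89, -0.16, -0.22], [0.89, -0.16, -0.22], [0.89, -0.16, -0.22]]' --rotation '[[0, 0, 0], [0, 0, 0], [0, 0, 0]]' --grip '[-1, -1, -1]'

```text
time_s: 30.15
position: [0.4764, 0.3444, 0.2057]
tcp_rot: [[0.994, 0.003, 0.113], [-0.113, 0.001, 0.994], [0.003, -1.0, 0.001]]
force: [-0.2, -0.9, 0.9]
opening: 0.996
```

>>> arm_command --translation '[[0.89, -0.16, -0.22], [0.89, -0.16, -0.22], [0.89, -0.16, -0.22]]' --rotation '[[0, 0, 0], [0, 0, 0], [0, 0, 0]]' --grip '[-1, -1, -1]'

```text
time_s: 30.45
position: [0.5442, 0.319, 0.2183]
tcp_rot: [[0.994, 0.002, 0.113], [-0.113, 0.0, 0.994], [0.002, -1.0, 0.0]]
force: [-1.1, -0.5, -0.1]
opening: 1.002
```

>>> arm_command --translation '[[0.89, -0.16, -0.22], [0.89, -0.16, -0.22], [0.89, -0.16, -0.22]]' --rotation '[[0, 0, 0], [0, 0, 0], [0, 0, 0]]' --grip '[-1, -1, -1]'

```text
time_s: 30.75
position: [0.6119, 0.2939, 0.2309]
tcp_rot: [[0.994, 0.001, 0.112], [-0.112, -0.0, 0.994], [0.001, -1.0, 0.0]]
force: [-0.7, -0.0, -0.8]
opening: 0.999
```

>>> arm_command --translation '[[0.89, -0.16, -0.22], [0.89, -0.16, -0.22], [0.89, -0.16, -0.22], [0.89, -0.16, -0.22], [0.89, -0.16, -0.22]]' --rotation '[[0, 0, 0], [0, 0, 0], [0, 0, 0], [0, 0, 0], [0, 0, 0]]' --grip '[-1, -1, -1, -1, -1]'

```text
time_s: 31.25
position: [0.6765, 0.2705, 0.2434]
tcp_rot: [[0.994, -0.004, 0.109], [-0.109, -0.0, 0.994], [-0.004, -1.0, -0.001]]
force: [0.1, 0.5, 0.1]
opening: 1.002
```

```bash
python3 - <<'E'
from h import *
import pickle
c=cam('wrist');c=cam('wrist');pickle.dump(c,open('v8.pkl','wb'))
s=c['s'];print(s['time_s'],s['position'],np.round(s['tcp_rot'],4).tolist())
for p,k in spots('wrist','tin_a'): print(np.round(p/.7),round(k,2),bp(c,p,0).round(4))
cv2.imwrite('pics/v8.png',cv2.resize(c['img'],(800,600),interpolation=cv2.INTER_CUBIC))
E
```

```text
31.3 [0.67684279 0.27051114 0.24369705] [[0.9941, -0.0033, 0.1086], [-0.1086, -0.0002, 0.9941], [-0.0032, -1.0, -0.0006]]
[323. 134.] 0.98 [0.5686 0.2187 0.    ]
[342. 220.] 0.73 [0.6378 0.2236 0.    ]
[232.  28.] 0.67 [0.4868 0.1627 0.    ]
[448. 120.] 0.65 [0.5691 0.3196 0.    ]
```

View pics/v8.png

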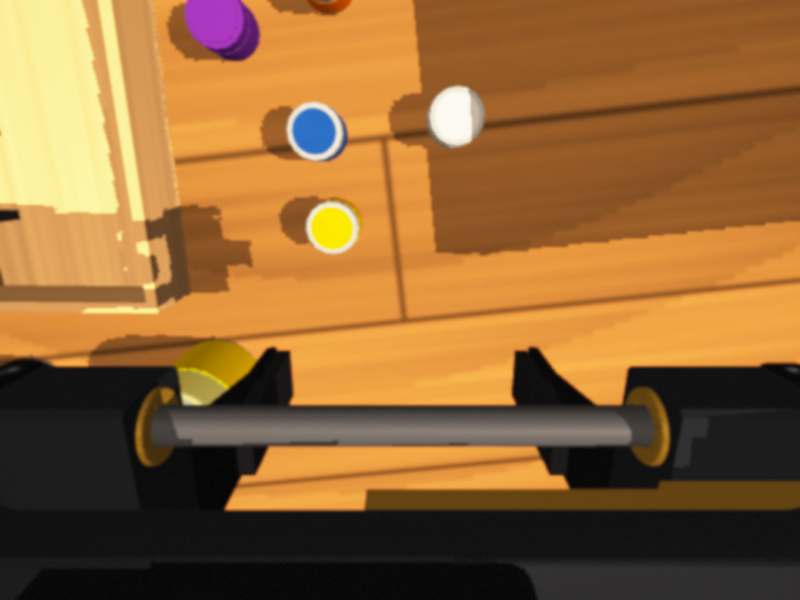

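Blue has been knocked aside and is now at pixel (316,131). Yellow is at (333,227) and white at (457,116).

```bash
python3 - <<'E'
from h import *
import pickle
c=pickle.load(open('v8.pkl','rb'))
for n,p in (('y',(333,227)),('b',(316,131)),('w',(457,116))):
    P=bp(c,np.array(p)*.7,.038); d=P-c['s']['position'];d[2]=.028-c['s']['position'][2]
    print(n,P.round(4),'tool shares',(c['s']['tcp_rot'].T@d/.08).round(3))
E
```

```text
y [0.639  0.2218 0.038 ] tool shares [-0.396  2.698 -0.655]
b [0.5694 0.2201 0.038 ] tool shares [-1.257  2.701 -0.771]
w [0.5705 0.3219 0.038 ] tool shares [-1.382  2.7    0.496]
```

>>> arm_command --translation '[[-0.4, 0.9, -0.65], [-0.4, 0.9, -0.65], [-0.4, 0.9, -0.65], [-0.4, 0.9, -0.65]]' --rotation '[[0, 0, 0], [0, 0, 0], [0, 0, 0], [0, 0, 0]]' --grip '[-0.5, -0.5, -0.5, -0.5]'

```text
time_s: 31.8
position: [0.6408, 0.2212, 0.1719]
tcp_rot: [[0.994, -0.002, 0.111], [-0.111, 0.0, 0.994], [-0.002, -1.0, -0.0]]
force: [0.5, 0.5, 0.2]
opening: 0.771
```

>>> arm_command --translation '[[0, 0.5, 0], [0, 0.9, 0], [0, 0.9, 0], [0, 0.9, 0]]' --rotation '[[0, 0, 0], [0, 0, 0], [0, 0, 0], [0, 0, 0]]' --grip '[-0.5, -0.5, -0.5, -0.5]'

```text
time_s: 32.2
position: [0.6433, 0.2222, 0.1018]
tcp_rot: [[0.994, 0.003, 0.11], [-0.11, 0.001, 0.994], [0.003, -1.0, 0.001]]
force: [1.1, -0.2, 0.3]
opening: 0.75
```

>>> arm_command --translation '[[0, 0.3, 0], [0, 0.6, 0], [0, 0.8, 0], [0, 0.88, 0], [0, 0.88, 0]]' --rotation '[[0, 0, 0], [0, 0, 0], [0, 0, 0], [0, 0, 0], [0, 0, 0]]' --grip '[-0.5, -0.5, -0.5, -0.5, -0.5]'

```text
time_s: 32.7
position: [0.6422, 0.2214, 0.0305]
tcp_rot: [[0.994, 0.001, 0.11], [-0.11, 0.0, 0.994], [0.001, -1.0, 0.0]]
force: [-0.5, -0.1, 0.9]
opening: 0.749
```

>>> arm_command --translation '[[0, 0, 0], [0, 0, 0], [0, 0, 0], [0, 0, 0], [0, 0, 0]]' --rotation '[[0, 0, 0], [0, 0, 0], [0, 0, 0], [0, 0, 0], [0, 0, 0]]' --grip '[1, 1, 1, 1, 1]'

```text
time_s: 33.2
position: [0.6421, 0.2212, 0.0308]
tcp_rot: [[0.994, 0.001, 0.11], [-0.11, 0.0, 0.994], [0.001, -1.0, 0.0]]
force: [-0.1, -0.3, 2.9]
opening: 0.449
```

>>> arm_command --translation '[[0, -0.3, 0], [0, -0.6, 0], [0, -1.0, 0], [0, -1.0, 0]]' --rotation '[[0, 0, 0], [0, 0, 0], [0, 0, 0], [0, 0, 0]]' --grip '[1, 1, 1, 1]'

```text
time_s: 33.6
position: [0.6449, 0.2218, 0.1149]
tcp_rot: [[0.994, 0.009, 0.11], [-0.11, 0.002, 0.994], [0.009, -1.0, 0.003]]
force: [1.2, -0.4, -0.5]
opening: 0.452
```

>>> arm_command --translation '[[0, -0.2, -0.3], [0.03, -0.35, -0.6], [0.055, -0.35, -0.84], [0.055, -0.35, -0.84]]' --rotation '[[0, 0, 0], [0, 0, 0], [0, 0, 0], [0, 0, 0]]' --grip '[1, 1, 1, 1]'

```text
time_s: 34.0
position: [0.6385, 0.1513, 0.1374]
tcp_rot: [[0.994, -0.001, 0.113], [-0.113, -0.001, 0.994], [-0.001, -1.0, -0.001]]
force: [-0.2, -0.0, -0.1]
opening: 0.454
```

>>> arm_command --translation '[[0, 0, -0.4], [0.055, 0, -0.84], [0.055, 0, -0.84]]' --rotation '[[0, 0, 0], [0, 0, 0], [0, 0, 0]]' --grip '[1, 1, 1]'

```text
time_s: 34.3
position: [0.6354, 0.0834, 0.1367]
tcp_rot: [[0.993, -0.002, 0.114], [-0.114, -0.001, 0.993], [-0.002, -1.0, -0.001]]
force: [-0.3, -0.4, -0.5]
opening: 0.456
```

>>> arm_command --translation '[[0, 0, -0.4], [0.055, 0, -0.7], [0.055, 0, -0.84], [0.055, 0, -0.84], [0.055, 0, -0.84]]' --rotation '[[0, 0, 0], [0, 0, 0], [0, 0, 0], [0, 0, 0], [0, 0, 0]]' --grip '[1, 1, 1, 1, 1]'

```text
time_s: 34.8
position: [0.6323, 0.0205, 0.1376]
tcp_rot: [[0.994, -0.001, 0.11], [-0.11, 0.001, 0.994], [-0.001, -1.0, 0.001]]
force: [0.7, 0.4, -1.4]
opening: 0.454
```

>>> arm_command --translation '[[0, 0.3, 0], [0, 0.6, 0], [0, 0.75, 0], [0, 0.75, 0]]' --rotation '[[0, 0, 0], [0, 0, 0], [0, 0, 0], [0, 0, 0]]' --grip '[1, 1, 1, 1]'

```text
time_s: 35.2
position: [0.631, 0.0208, 0.0761]
tcp_rot: [[0.994, -0.005, 0.109], [-0.109, 0.001, 0.994], [-0.005, -1.0, 0.0]]
force: [0.3, 0.4, -0.7]
opening: 0.452
```

>>> arm_command --translation '[[0, 0.2, 0], [0, 0.35, 0], [0, 0.45, 0], [0, 0.49, 0], [0, 0.49, 0]]' --rotation '[[0, 0, 0], [0, 0, 0], [0, 0, 0], [0, 0, 0], [0, 0, 0]]' --grip '[1, 1, 1, 1, 1]'

```text
time_s: 35.7
position: [0.6323, 0.0193, 0.0384]
tcp_rot: [[0.994, -0.001, 0.11], [-0.11, 0.0, 0.994], [-0.001, -1.0, 0.0]]
force: [-0.0, -0.1, -0.1]
opening: 0.452
```

>>> arm_command --translation '[[0, 0, 0], [0, 0, 0], [0, 0, 0], [0, 0, 0], [0, 0, 0]]' --rotation '[[0, 0, 0], [0, 0, 0], [0, 0, 0], [0, 0, 0], [0, 0, 0]]' --grip '[-0.5, -0.5, -0.5, -0.5, -0.5]'

```text
time_s: 36.2
position: [0.6328, 0.0193, 0.0392]
tcp_rot: [[0.994, 0.0, 0.11], [-0.11, -0.0, 0.994], [0.001, -1.0, -0.0]]
force: [0.1, 0.6, 0.0]
opening: 0.734
```

>>> arm_command --translation '[[0, -0.4, 0], [0, -0.8, 0], [0, -1.0, 0], [0, -1.0, 0]]' --rotation '[[0, 0, 0], [0, 0, 0], [0, 0, 0], [0, 0, 0]]' --grip '[-0.5, -0.5, -0.5, -0.5]'

```text
time_s: 36.6
position: [0.6347, 0.0191, 0.1219]
tcp_rot: [[0.994, 0.006, 0.11], [-0.11, -0.001, 0.994], [0.006, -1.0, -0.0]]
force: [0.5, 0.3, -0.5]
opening: 0.754
```

>>> arm_command --translation '[[-0.35, -0.25, 0.8], [-0.35, -0.25, 0.8], [-0.35, -0.25, 0.8]]' --rotation '[[0, 0, 0], [0, 0, 0], [0, 0, 0]]' --grip '[-0.5, -0.5, -0.5]'

```text
time_s: 36.9
position: [0.6101, 0.0888, 0.1386]
tcp_rot: [[0.994, -0.002, 0.107], [-0.107, 0.001, 0.994], [-0.002, -1.0, 0.001]]
force: [0.1, -0.3, 0.7]
opening: 0.75
```

>>> arm_command --translation '[[-0.35, 0, 0.8], [-0.35, 0, 0.8], [-0.35, 0, 0.8]]' --rotation '[[0, 0, 0], [0, 0, 0], [0, 0, 0]]' --grip '[-0.5, -0.5, -0.5]'

```text
time_s: 37.2
position: [0.5894, 0.1544, 0.1375]
tcp_rot: [[0.994, -0.003, 0.107], [-0.107, -0.0, 0.994], [-0.003, -1.0, -0.0]]
force: [-0.5, -0.8, -1.3]
opening: 0.749
```

>>> arm_command --translation '[[-0.35, 0, 0.8], [-0.35, 0, 0.8], [-0.35, 0, 0.8], [-0.35, 0, 0.8], [-0.35, 0, 0.8]]' --rotation '[[0, 0, 0], [0, 0, 0], [0, 0, 0], [0, 0, 0], [0, 0, 0]]' --grip '[-0.5, -0.5, -0.5, -0.5, -0.5]'

```text
time_s: 37.7
position: [0.5711, 0.2177, 0.1385]
tcp_rot: [[0.994, 0.0, 0.112], [-0.112, -0.001, 0.994], [0.0, -1.0, -0.001]]
force: [-0.3, 0.0, 0.9]
opening: 0.748
```

>>> arm_command --translation '[[-0.03, 0.4, 0.03], [-0.03, 0.7, 0.03], [-0.03, 0.7, 0.03]]' --rotation '[[0, 0, 0], [0, 0, 0], [0, 0, 0]]' --grip '[-0.5, -0.5, -0.5]'

```text
time_s: 38.0
position: [0.5663, 0.22, 0.0798]
tcp_rot: [[0.994, -0.007, 0.112], [-0.112, -0.002, 0.994], [-0.007, -1.0, -0.002]]
force: [-0.3, 0.6, 0.5]
opening: 0.75
```

>>> arm_command --translation '[[0, 0.3, 0], [0, 0.5, 0], [0, 0.65, 0], [0, 0.65, 0], [0, 0.65, 0]]' --rotation '[[0, 0, 0], [0, 0, 0], [0, 0, 0], [0, 0, 0], [0, 0, 0]]' --grip '[-0.5, -0.5, -0.5, -0.5, -0.5]'

```text
time_s: 38.5
position: [0.5685, 0.222, 0.0312]
tcp_rot: [[0.994, 0.0, 0.11], [-0.11, -0.0, 0.994], [0.0, -1.0, 0.0]]
force: [-0.5, -0.0, 0.7]
opening: 0.752
```

>>> arm_command --translation '[[0, 0, 0], [0, 0, 0], [0, 0, 0], [0, 0, 0], [0, 0, 0]]' --rotation '[[0, 0, 0], [0, 0, 0], [0, 0, 0], [0, 0, 0], [0, 0, 0]]' --grip '[1, 1, 1, 1, 1]'

```text
time_s: 39.0
position: [0.5684, 0.222, 0.0314]
tcp_rot: [[0.994, 0.001, 0.11], [-0.11, -0.0, 0.994], [0.001, -1.0, -0.0]]
force: [-0.8, -0.6, 3.6]
opening: 0.449
```

>>> arm_command --translation '[[0, -0.3, 0], [0, -0.6, 0], [0, -1.0, 0], [0, -1.0, 0]]' --rotation '[[0, 0, 0], [0, 0, 0], [0, 0, 0], [0, 0, 0]]' --grip '[1, 1, 1, 1]'

```text
time_s: 39.4
position: [0.571, 0.2228, 0.115]
tcp_rot: [[0.994, 0.008, 0.11], [-0.11, 0.002, 0.994], [0.008, -1.0, 0.003]]
force: [1.8, -0.3, -0.4]
opening: 0.454
```

>>> arm_command --translation '[[0, -0.2, -0.3], [0.06, -0.35, -0.6], [0.12, -0.35, -0.8], [0.12, -0.35, -0.8]]' --rotation '[[0, 0, 0], [0, 0, 0], [0, 0, 0], [0, 0, 0]]' --grip '[1, 1, 1, 1]'

```text
time_s: 39.8
position: [0.5711, 0.1555, 0.1384]
tcp_rot: [[0.994, -0.0, 0.113], [-0.113, -0.0, 0.994], [-0.0, -1.0, -0.0]]
force: [0.7, 0.1, -0.6]
opening: 0.449
```

>>> arm_command --translation '[[0.06, 0, -0.4], [0.12, 0, -0.8], [0.12, 0, -0.8]]' --rotation '[[0, 0, 0], [0, 0, 0], [0, 0, 0]]' --grip '[1, 1, 1]'

```text
time_s: 40.1
position: [0.5731, 0.0902, 0.1376]
tcp_rot: [[0.994, -0.002, 0.114], [-0.114, -0.001, 0.994], [-0.002, -1.0, -0.001]]
force: [0.2, 0.5, 0.1]
opening: 0.456
```

>>> arm_command --translation '[[0.06, 0, -0.4], [0.12, 0, -0.7], [0.12, 0, -0.8], [0.12, 0, -0.8], [0.12, 0, -0.8]]' --rotation '[[0, 0, 0], [0, 0, 0], [0, 0, 0], [0, 0, 0], [0, 0, 0]]' --grip '[1, 1, 1, 1, 1]'

```text
time_s: 40.6
position: [0.5751, 0.0293, 0.1385]
tcp_rot: [[0.994, -0.001, 0.11], [-0.11, 0.001, 0.994], [-0.001, -1.0, 0.001]]
force: [1.1, 0.0, -0.8]
opening: 0.453
```

>>> arm_command --translation '[[0, 0.3, -0.03], [0, 0.6, -0.03], [0, 0.75, -0.03], [0, 0.75, -0.03]]' --rotation '[[0, 0, 0], [0, 0, 0], [0, 0, 0], [0, 0, 0]]' --grip '[1, 1, 1, 1]'

```text
time_s: 41.0
position: [0.5738, 0.027, 0.0772]
tcp_rot: [[0.994, -0.004, 0.109], [-0.109, 0.001, 0.994], [-0.004, -1.0, 0.0]]
force: [-0.5, -0.4, 0.0]
opening: 0.45
```

>>> arm_command --translation '[[0, 0.2, 0], [0, 0.35, 0], [0, 0.45, 0], [0, 0.5, 0], [0, 0.5, 0]]' --rotation '[[0, 0, 0], [0, 0, 0], [0, 0, 0], [0, 0, 0], [0, 0, 0]]' --grip '[1, 1, 1, 1, 1]'

```text
time_s: 41.5
position: [0.5752, 0.0258, 0.0386]
tcp_rot: [[0.994, -0.001, 0.11], [-0.11, 0.0, 0.994], [-0.001, -1.0, 0.0]]
force: [-0.0, -0.2, -0.1]
opening: 0.448
```

>>> arm_command --translation '[[0, 0, 0], [0, 0, 0], [0, 0, 0], [0, 0, 0], [0, 0, 0]]' --rotation '[[0, 0, 0], [0, 0, 0], [0, 0, 0], [0, 0, 0], [0, 0, 0]]' --grip '[-0.5, -0.5, -0.5, -0.5, -0.5]'

```text
time_s: 42.0
position: [0.5755, 0.0256, 0.0392]
tcp_rot: [[0.994, 0.0, 0.11], [-0.11, -0.0, 0.994], [0.0, -1.0, -0.0]]
force: [0.1, 1.8, -0.2]
opening: 0.735
```

>>> arm_command --translation '[[0, -0.4, 0], [0, -0.8, 0], [0, -1.0, 0], [0, -1.0, 0]]' --rotation '[[0, 0, 0], [0, 0, 0], [0, 0, 0], [0, 0, 0]]' --grip '[-0.5, -0.5, -0.5, -0.5]'

```text
time_s: 42.4
position: [0.5772, 0.0255, 0.1215]
tcp_rot: [[0.994, 0.006, 0.11], [-0.11, -0.001, 0.994], [0.006, -1.0, -0.0]]
force: [-0.1, -0.6, -0.3]
opening: 0.753
```

>>> arm_command --translation '[[-0.11, -0.25, 0.91], [-0.11, -0.25, 0.91], [-0.11, -0.25, 0.91]]' --rotation '[[0, 0, 0], [0, 0, 0], [0, 0, 0]]' --grip '[-0.5, -0.5, -0.5]'

```text
time_s: 42.7
position: [0.5741, 0.1019, 0.1387]
tcp_rot: [[0.994, -0.0, 0.107], [-0.107, 0.001, 0.994], [-0.0, -1.0, 0.001]]
force: [-0.2, -0.9, 0.6]
opening: 0.747
```

>>> arm_command --translation '[[-0.11, 0, 0.91], [-0.11, 0, 0.91], [-0.11, 0, 0.91]]' --rotation '[[0, 0, 0], [0, 0, 0], [0, 0, 0]]' --grip '[-0.5, -0.5, -0.5]'

```text
time_s: 43.0
position: [0.573, 0.1743, 0.1376]
tcp_rot: [[0.994, -0.002, 0.107], [-0.107, 0.0, 0.994], [-0.002, -1.0, -0.0]]
force: [-1.1, -0.3, -0.9]
opening: 0.755
```

>>> arm_command --translation '[[-0.11, 0, 0.91], [-0.11, 0, 0.91], [-0.11, 0, 0.91]]' --rotation '[[0, 0, 0], [0, 0, 0], [0, 0, 0]]' --grip '[-0.5, -0.5, -0.5]'

```text
time_s: 43.3
position: [0.5729, 0.2468, 0.1378]
tcp_rot: [[0.994, -0.001, 0.108], [-0.108, -0.0, 0.994], [-0.001, -1.0, -0.0]]
force: [-0.2, -0.0, 0.1]
opening: 0.751
```

>>> arm_command --translation '[[-0.11, 0, 0.91], [-0.11, 0, 0.91], [-0.11, 0, 0.91], [-0.11, 0, 0.91], [-0.11, 0, 0.91]]' --rotation '[[0, 0, 0], [0, 0, 0], [0, 0, 0], [0, 0, 0], [0, 0, 0]]' --grip '[-0.5, -0.5, -0.5, -0.5, -0.5]'

```text
time_s: 43.8
position: [0.5725, 0.3166, 0.1383]
tcp_rot: [[0.994, -0.001, 0.112], [-0.112, -0.001, 0.994], [-0.001, -1.0, -0.002]]
force: [0.1, -0.4, -0.3]
opening: 0.751
```

>>> arm_command --translation '[[-0.03, 0.4, 0.05], [-0.03, 0.7, 0.05], [-0.03, 0.7, 0.05]]' --rotation '[[0, 0, 0], [0, 0, 0], [0, 0, 0]]' --grip '[-0.5, -0.5, -0.5]'

```text
time_s: 44.1
position: [0.5681, 0.3204, 0.0795]
tcp_rot: [[0.994, -0.008, 0.112], [-0.112, -0.003, 0.994], [-0.007, -1.0, -0.004]]
force: [-0.6, 0.6, -0.2]
opening: 0.75
```

>>> arm_command --translation '[[0, 0.3, 0], [0, 0.5, 0], [0, 0.65, 0], [0, 0.65, 0], [0, 0.65, 0]]' --rotation '[[0, 0, 0], [0, 0, 0], [0, 0, 0], [0, 0, 0], [0, 0, 0]]' --grip '[-0.5, -0.5, -0.5, -0.5, -0.5]'

```text
time_s: 44.6
position: [0.5708, 0.3231, 0.0312]
tcp_rot: [[0.994, 0.0, 0.11], [-0.11, 0.0, 0.994], [0.0, -1.0, 0.0]]
force: [0.8, -0.5, -0.8]
opening: 0.75
```

>>> arm_command --translation '[[0, 0, 0], [0, 0, 0], [0, 0, 0], [0, 0, 0], [0, 0, 0]]' --rotation '[[0, 0, 0], [0, 0, 0], [0, 0, 0], [0, 0, 0], [0, 0, 0]]' --grip '[1, 1, 1, 1, 1]'

```text
time_s: 45.1
position: [0.5707, 0.3233, 0.0314]
tcp_rot: [[0.994, 0.0, 0.11], [-0.11, 0.0, 0.994], [0.0, -1.0, 0.0]]
force: [-0.8, -0.5, 1.7]
opening: 0.451
```

>>> arm_command --translation '[[0, -0.3, 0], [0, -0.6, 0], [0, -1.0, 0], [0, -1.0, 0]]' --rotation '[[0, 0, 0], [0, 0, 0], [0, 0, 0], [0, 0, 0]]' --grip '[1, 1, 1, 1]'

```text
time_s: 45.5
position: [0.5735, 0.3244, 0.1154]
tcp_rot: [[0.994, 0.009, 0.11], [-0.11, 0.003, 0.994], [0.008, -1.0, 0.004]]
force: [0.8, 0.3, -0.3]
opening: 0.448
```

>>> arm_command --translation '[[0, -0.2, -0.3], [-0.05, -0.35, -0.6], [-0.05, -0.35, -0.92], [-0.05, -0.35, -0.92]]' --rotation '[[0, 0, 0], [0, 0, 0], [0, 0, 0], [0, 0, 0]]' --grip '[1, 1, 1, 1]'

```text
time_s: 45.9
position: [0.5574, 0.2478, 0.1384]
tcp_rot: [[0.994, -0.003, 0.113], [-0.113, -0.002, 0.994], [-0.002, -1.0, -0.002]]
force: [-0.1, 0.7, -0.5]
opening: 0.453
```

>>> arm_command --translation '[[-0.05, 0, -0.45], [-0.05, 0, -0.92], [-0.05, 0, -0.92]]' --rotation '[[0, 0, 0], [0, 0, 0], [0, 0, 0]]' --grip '[1, 1, 1]'

```text
time_s: 46.2
position: [0.5452, 0.1749, 0.1379]
tcp_rot: [[0.994, -0.003, 0.114], [-0.114, -0.001, 0.994], [-0.003, -1.0, -0.002]]
force: [-0.4, 0.6, -1.0]
opening: 0.451
```

>>> arm_command --translation '[[-0.05, 0, -0.45], [-0.05, 0, -0.92], [-0.05, 0, -0.92]]' --rotation '[[0, 0, 0], [0, 0, 0], [0, 0, 0]]' --grip '[1, 1, 1]'

```text
time_s: 46.5
position: [0.5339, 0.1028, 0.1383]
tcp_rot: [[0.994, -0.002, 0.114], [-0.114, -0.001, 0.994], [-0.002, -1.0, -0.001]]
force: [0.3, 1.8, -1.7]
opening: 0.452
```

>>> arm_command --translation '[[-0.05, 0, -0.45], [-0.05, 0, -0.8], [-0.05, 0, -0.92], [-0.05, 0, -0.92], [-0.05, 0, -0.92]]' --rotation '[[0, 0, 0], [0, 0, 0], [0, 0, 0], [0, 0, 0], [0, 0, 0]]' --grip '[1, 1, 1, 1, 1]'

```text
time_s: 47.0
position: [0.5226, 0.0335, 0.1388]
tcp_rot: [[0.994, 0.0, 0.11], [-0.11, 0.001, 0.994], [0.0, -1.0, 0.001]]
force: [-0.6, -0.1, -0.5]
opening: 0.451
```

>>> arm_command --translation '[[0, 0.3, -0.02], [0, 0.6, -0.02], [0, 0.75, -0.02], [0, 0.75, -0.02]]' --rotation '[[0, 0, 0], [0, 0, 0], [0, 0, 0], [0, 0, 0]]' --grip '[1, 1, 1, 1]'

```text
time_s: 47.4
position: [0.521, 0.0321, 0.0774]
tcp_rot: [[0.994, -0.004, 0.109], [-0.109, 0.001, 0.994], [-0.004, -1.0, 0.0]]
force: [-0.0, 0.9, -1.1]
opening: 0.449
```

>>> arm_command --translation '[[0, 0.2, 0], [0, 0.35, 0], [0, 0.45, 0], [0, 0.5, 0], [0, 0.5, 0]]' --rotation '[[0, 0, 0], [0, 0, 0], [0, 0, 0], [0, 0, 0], [0, 0, 0]]' --grip '[1, 1, 1, 1, 1]'

```text
time_s: 47.9
position: [0.5219, 0.0309, 0.0387]
tcp_rot: [[0.994, -0.001, 0.11], [-0.11, 0.0, 0.994], [-0.001, -1.0, 0.0]]
force: [-0.4, 0.6, -0.5]
opening: 0.454
```

>>> arm_command --translation '[[0, 0, 0], [0, 0, 0], [0, 0, 0], [0, 0, 0], [0, 0, 0]]' --rotation '[[0, 0, 0], [0, 0, 0], [0, 0, 0], [0, 0, 0], [0, 0, 0]]' --grip '[-0.5, -0.5, -0.5, -0.5, -0.5]'

```text
time_s: 48.4
position: [0.5221, 0.0308, 0.0392]
tcp_rot: [[0.994, 0.0, 0.11], [-0.11, -0.0, 0.994], [0.0, -1.0, -0.0]]
force: [0.0, -0.2, -0.7]
opening: 0.728
```

>>> arm_command --translation '[[0, -0.4, 0], [0, -0.8, 0], [0, -1.0, 0], [0, -1.0, 0]]' --rotation '[[0, 0, 0], [0, 0, 0], [0, 0, 0], [0, 0, 0]]' --grip '[-0.5, -0.5, -0.5, -0.5]'

```text
time_s: 48.8
position: [0.5236, 0.0306, 0.1212]
tcp_rot: [[0.994, 0.005, 0.11], [-0.11, -0.001, 0.994], [0.006, -1.0, -0.0]]
force: [-0.1, 0.2, -0.1]
opening: 0.751
```

>>> arm_command --translation '[[0.24, -0.4, 0.73], [0.24, -0.4, 0.73], [0.24, -0.4, 0.73]]' --rotation '[[0, 0, 0], [0, 0, 0], [0, 0, 0]]' --grip '[-0.5, -0.5, -0.5]'

```text
time_s: 49.1
position: [0.549, 0.0884, 0.1514]
tcp_rot: [[0.994, 0.003, 0.108], [-0.108, 0.0, 0.994], [0.003, -1.0, 0.001]]
force: [0.8, -0.6, -0.3]
opening: 0.751
```

>>> arm_command --translation '[[0.24, -0.4, 0.73], [0.24, -0.4, 0.73], [0.24, -0.4, 0.73]]' --rotation '[[0, 0, 0], [0, 0, 0], [0, 0, 0]]' --grip '[-0.5, -0.5, -0.5]'

```text
time_s: 49.4
position: [0.5739, 0.1438, 0.1828]
tcp_rot: [[0.994, 0.002, 0.108], [-0.108, 0.0, 0.994], [0.002, -1.0, 0.0]]
force: [-0.1, -0.2, 0.1]
opening: 0.749
```

>>> arm_command --translation '[[0.24, -0.3, 0.73], [0.24, -0.3, 0.73], [0.24, -0.3, 0.73], [0.24, -0.3, 0.73], [0.24, -0.3, 0.73]]' --rotation '[[0, 0, 0], [0, 0, 0], [0, 0, 0], [0, 0, 0], [0, 0, 0]]' --grip '[-0.5, -0.5, -0.5, -0.5, -0.5]'

```text
time_s: 49.9
position: [0.5969, 0.1967, 0.2052]
tcp_rot: [[0.994, -0.004, 0.112], [-0.112, -0.001, 0.994], [-0.004, -1.0, -0.002]]
force: [-0.3, 0.1, 0.5]
opening: 0.749
```

```bash
python3 - <<'E'
from h import *
import pickle
c=cam('wrist');c=cam('wrist');pickle.dump(c,open('v9.pkl','wb'))
s=c['s'];print(s['time_s'],s['position'],np.round(s['tcp_rot'],4).tolist())
for p,k in spots('wrist','tin_a'):
    P=bp(c,p,0);d=P-s['position'];d[2]=.030-s['position'][2]
    print(np.round(p/.7),round(k,2),P.round(4),(s['tcp_rot'].T@d/.08).round(3))
cv2.imwrite('pics/v9.png',cv2.resize(c['img'][:300],(800,429),interpolation=cv2.INTER_CUBIC))
E
```

```text
49.95 [0.5972172  0.19684709 0.2055295 ] [[0.9937, -0.0036, 0.1118], [-0.1118, -0.001, 0.9937], [-0.0035, -1.0, -0.0014]]
[186. 332.] 0.81 [0.6302 0.0155 0.    ] [ 0.67   2.195 -2.204]
[336. 122.] 0.79 [0.4851 0.1622 0.    ] [-1.337  2.2   -0.584]
[169. 196.] 0.75 [0.5223 0.0297 0.    ] [-0.689  2.2   -2.178]
[442.  81.] 0.69 [0.4671 0.2397 0.    ] [-1.669  2.199  0.354]
[182. 270.] 0.64 [0.5787 0.0252 0.    ] [ 0.018  2.197 -2.154]
```

View pics/v9.png

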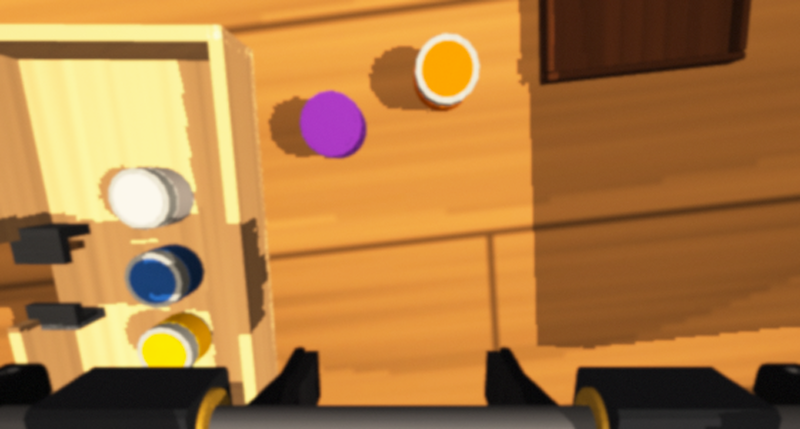

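>>> arm_command --translation '[[-0.83, 0.5, 0.18], [-0.83, 0.5, 0.18], [-0.83, 0.5, 0.18]]' --rotation '[[0, 0, 0], [0, 0, 0], [0, 0, 0]]' --grip '[-0.5, -0.5, -0.5]'

```text
time_s: 50.35
position: [0.5279, 0.22, 0.1644]
tcp_rot: [[0.994, -0.011, 0.109], [-0.109, -0.002, 0.994], [-0.01, -1.0, -0.003]]
force: [-1.0, -0.1, 0.2]
opening: 0.75
```

>>> arm_command --translation '[[-0.83, 0.5, 0.17], [-0.83, 0.5, 0.17], [-0.83, 0.5, 0.17], [-0.83, 0.5, 0.17], [-0.83, 0.5, 0.17]]' --rotation '[[0, 0, 0], [0, 0, 0], [0, 0, 0], [0, 0, 0], [0, 0, 0]]' --grip '[-0.5, -0.5, -0.5, -0.5, -0.5]'

```text
time_s: 50.85
position: [0.4725, 0.241, 0.1279]
tcp_rot: [[0.994, 0.004, 0.111], [-0.111, 0.001, 0.994], [0.004, -1.0, 0.001]]
force: [0.2, 0.1, 0.1]
opening: 0.751
```

>>> arm_command --translation '[[-0.04, 0.3, -0.01], [-0.04, 0.6, -0.01], [-0.04, 0.6, -0.01]]' --rotation '[[0, 0, 0], [0, 0, 0], [0, 0, 0]]' --grip '[-0.5, -0.5, -0.5]'

```text
time_s: 51.15
position: [0.4668, 0.2398, 0.0774]
tcp_rot: [[0.994, -0.002, 0.112], [-0.112, -0.001, 0.994], [-0.002, -1.0, -0.001]]
force: [-0.5, 0.1, 0.9]
opening: 0.751
```

>>> arm_command --translation '[[0, 0.3, 0], [0, 0.5, 0], [0, 0.61, 0], [0, 0.61, 0], [0, 0.61, 0]]' --rotation '[[0, 0, 0], [0, 0, 0], [0, 0, 0], [0, 0, 0], [0, 0, 0]]' --grip '[-0.5, -0.5, -0.5, -0.5, -0.5]'

```text
time_s: 51.65
position: [0.4674, 0.2407, 0.0309]
tcp_rot: [[0.994, 0.002, 0.111], [-0.111, 0.0, 0.994], [0.002, -1.0, 0.001]]
force: [-0.2, -0.3, -0.3]
opening: 0.751
```

>>> arm_command --translation '[[0, 0, 0], [0, 0, 0], [0, 0, 0], [0, 0, 0], [0, 0, 0]]' --rotation '[[0, 0, 0], [0, 0, 0], [0, 0, 0], [0, 0, 0], [0, 0, 0]]' --grip '[1, 1, 1, 1, 1]'

```text
time_s: 52.15
position: [0.4665, 0.2406, 0.0305]
tcp_rot: [[0.994, 0.0, 0.11], [-0.11, 0.0, 0.994], [0.0, -1.0, 0.0]]
force: [-0.3, -0.5, 1.8]
opening: 0.45
```

>>> arm_command --translation '[[0, -0.3, 0], [0, -0.6, 0], [0, -1.0, 0], [0, -1.0, 0]]' --rotation '[[0, 0, 0], [0, 0, 0], [0, 0, 0], [0, 0, 0]]' --grip '[1, 1, 1, 1]'

```text
time_s: 52.55
position: [0.4687, 0.2414, 0.1134]
tcp_rot: [[0.994, 0.007, 0.11], [-0.11, 0.002, 0.994], [0.007, -1.0, 0.003]]
force: [1.2, -0.0, -0.5]
opening: 0.453
```

>>> arm_command --translation '[[0, -0.2, -0.3], [0.05, -0.35, -0.6], [0.09, -0.35, -0.84], [0.09, -0.35, -0.84]]' --rotation '[[0, 0, 0], [0, 0, 0], [0, 0, 0], [0, 0, 0]]' --grip '[1, 1, 1, 1]'

```text
time_s: 52.95
position: [0.4659, 0.1713, 0.1377]
tcp_rot: [[0.994, -0.001, 0.113], [-0.113, -0.001, 0.994], [-0.001, -1.0, -0.001]]
force: [0.8, 0.1, -1.5]
opening: 0.456
```

>>> arm_command --translation '[[0.05, 0, -0.4], [0.09, 0, -0.84], [0.09, 0, -0.84]]' --rotation '[[0, 0, 0], [0, 0, 0], [0, 0, 0]]' --grip '[1, 1, 1]'

```text
time_s: 53.25
position: [0.4655, 0.1033, 0.1373]
tcp_rot: [[0.994, -0.002, 0.114], [-0.114, -0.001, 0.994], [-0.002, -1.0, -0.001]]
force: [-0.2, 0.1, -1.4]
opening: 0.45
```

>>> arm_command --translation '[[0.05, 0, -0.4], [0.09, 0, -0.7], [0.09, 0, -0.84], [0.09, 0, -0.84], [0.09, 0, -0.84]]' --rotation '[[0, 0, 0], [0, 0, 0], [0, 0, 0], [0, 0, 0], [0, 0, 0]]' --grip '[1, 1, 1, 1, 1]'

```text
time_s: 53.75
position: [0.4653, 0.0388, 0.1379]
tcp_rot: [[0.994, -0.001, 0.11], [-0.11, 0.001, 0.994], [-0.001, -1.0, 0.001]]
force: [-0.4, 0.1, -0.8]
opening: 0.449
```

>>> arm_command --translation '[[0, 0.3, 0], [0, 0.6, 0], [0, 0.75, 0], [0, 0.75, 0]]' --rotation '[[0, 0, 0], [0, 0, 0], [0, 0, 0], [0, 0, 0]]' --grip '[1, 1, 1, 1]'

```text
time_s: 54.15
position: [0.4644, 0.0393, 0.0767]
tcp_rot: [[0.994, -0.004, 0.109], [-0.109, 0.001, 0.994], [-0.004, -1.0, 0.0]]
force: [-0.1, 0.4, -1.2]
opening: 0.452
```

>>> arm_command --translation '[[0, 0.2, 0], [0, 0.35, 0], [0, 0.45, 0], [0, 0.5, 0], [0, 0.5, 0]]' --rotation '[[0, 0, 0], [0, 0, 0], [0, 0, 0], [0, 0, 0], [0, 0, 0]]' --grip '[1, 1, 1, 1, 1]'

```text
time_s: 54.65
position: [0.4655, 0.038, 0.0379]
tcp_rot: [[0.994, -0.001, 0.11], [-0.11, 0.0, 0.994], [-0.001, -1.0, 0.0]]
force: [0.8, 0.2, -0.3]
opening: 0.452
```

>>> arm_command --translation '[[0, 0, 0], [0, 0, 0], [0, 0, 0], [0, 0, 0], [0, 0, 0]]' --rotation '[[0, 0, 0], [0, 0, 0], [0, 0, 0], [0, 0, 0], [0, 0, 0]]' --grip '[-0.5, -0.5, -0.5, -0.5, -0.5]'

```text
time_s: 55.15
position: [0.4657, 0.0378, 0.0384]
tcp_rot: [[0.994, 0.0, 0.11], [-0.11, -0.0, 0.994], [0.0, -1.0, -0.0]]
force: [-0.0, -0.0, 0.1]
opening: 0.737
```

>>> arm_command --translation '[[0, -0.4, 0], [0, -0.8, 0], [0, -1.0, 0], [0, -1.0, 0]]' --rotation '[[0, 0, 0], [0, 0, 0], [0, 0, 0], [0, 0, 0]]' --grip '[-0.5, -0.5, -0.5, -0.5]'

```text
time_s: 55.55
position: [0.4671, 0.0377, 0.1202]
tcp_rot: [[0.994, 0.005, 0.11], [-0.11, -0.001, 0.994], [0.005, -1.0, -0.0]]
force: [1.0, -0.5, -0.4]
opening: 0.749
```

>>> arm_command --translation '[[0.3, -0.7, -0.2], [0.78, -0.7, -0.45], [0.78, -0.7, -0.45], [0.78, -0.7, -0.45]]' --rotation '[[0, 0, 0], [0, 0, 0], [0, 0, 0], [0, 0, 0]]' --grip '[-0.5, -0.5, -0.5, -0.5]'

```text
time_s: 55.95
position: [0.5241, -0.0055, 0.1734]
tcp_rot: [[0.994, -0.0, 0.112], [-0.112, 0.0, 0.994], [-0.001, -1.0, 0.0]]
force: [0.1, 0.5, -0.7]
opening: 0.747
```

>>> arm_command --translation '[[0.78, -0.7, -0.45], [0.78, -0.7, -0.45], [0.78, -0.7, -0.45]]' --rotation '[[0, 0, 0], [0, 0, 0], [0, 0, 0]]' --grip '[-0.5, -0.5, -0.5]'

```text
time_s: 56.25
position: [0.5861, -0.0499, 0.2321]
tcp_rot: [[0.994, 0.008, 0.112], [-0.112, -0.003, 0.994], [0.009, -1.0, -0.002]]
force: [0.7, -0.7, 0.5]
opening: 0.75
```

>>> arm_command --translation '[[0.78, -0.6, -0.45], [0.78, -0.6, -0.45], [0.78, -0.6, -0.45], [0.78, -0.6, -0.45], [0.78, -0.6, -0.45]]' --rotation '[[0, 0, 0], [0, 0, 0], [0, 0, 0], [0, 0, 0], [0, 0, 0]]' --grip '[-0.5, -0.5, -0.5, -0.5, -0.5]'

```text
time_s: 56.75
position: [0.6372, -0.0885, 0.2755]
tcp_rot: [[0.994, -0.006, 0.11], [-0.11, 0.002, 0.994], [-0.007, -1.0, 0.002]]
force: [0.3, -0.8, -0.6]
opening: 0.75
```

```bash
python3 - <<'E'
from h import *
import pickle
c=cam('wrist');c=cam('wrist');pickle.dump(c,open('v10.pkl','wb'))
s=c['s'];print(s['time_s'],s['position'],np.round(s['tcp_rot'],4).tolist())
cv2.imwrite('pics/v10.png',cv2.resize(c['img'][:300],(800,429),interpolation=cv2.INTER_CUBIC))
E
```

```text
56.8 [ 0.63745377 -0.08854151  0.27585167] [[0.994, -0.0055, 0.1094], [-0.1094, 0.002, 0.994], [-0.0057, -1.0, 0.0014]]
```

View pics/v10.png

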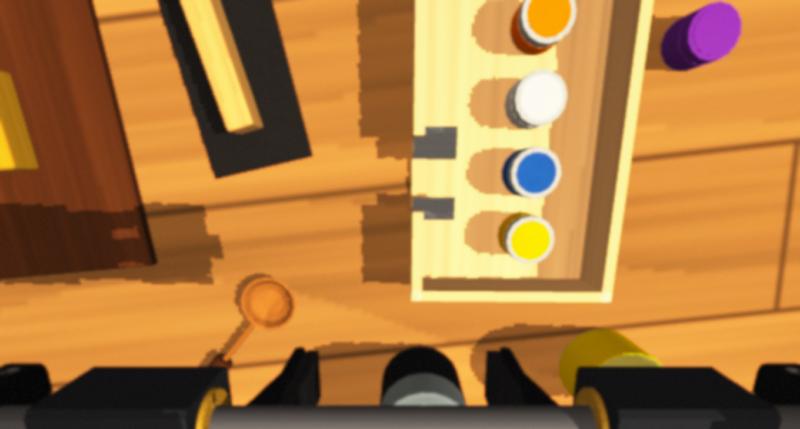

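All four tins stand upright in the crate: orange (545,15), white (540,97), blue (533,172) and yellow (529,238). The block lies on the mat at (225,70). Next I'll refine the crate pose and look at the lid.

```bash
python3 - <<'E'
from h import *
import pickle
np.set_printoptions(precision=4,suppress=True)
v={i:pickle.load(open(f'v{i}.pkl','rb')) for i in (1,2,3,4,7,8,9,10)}
A,B,C,D=(-.128,-.083,.056),(-.128,.083,.056),(.128,.083,.056),(.128,-.083,.056)
o=[(v[1],(172,195),A),(v[1],(383,212),B),(v[1],(358,486),C),(v[2],(405,289),D),(v[2],(597,309),C),(v[10],(412,300),D),(v[10],(611,301),C),(v[7],(160,264),A),(v[7],(560,263),D),(v[9],(221,27),B)]
q,r=fit(o,[.55,.014,-.11]);print(q,np.degrees(q[2]));print(r.reshape(-1,2))
for k in (o[:5],o[5:7],o[7:9]):
    q,r=fit(k,[.55,.014,-.11]);print(q,np.degrees(q[2]))
E
```

```text
[ 0.551   0.0143 -0.1139] -6.52450178989254
[[-1.  -0.8]
 [-0.5  3.3]
 [-0.6  0.5]
 [-0.1  0.1]
 [-0.1  1. ]
 [ 0.3  0.8]
 [ 0.3  0.6]
 [-1.5 -0.7]
 [-0.4 -1.2]
 [-0.5 -0.6]]
[ 0.5503  0.0149 -0.1126] -6.451702344676388
[ 0.5501  0.0142 -0.1157] -6.626400168027124
[ 0.5519  0.0133 -0.1156] -6.623266364352052
```

>>> arm_command --translation '[[0, 0, -0.9], [0, 0, -0.9], [0, 0, -0.9]]' --rotation '[[0, 0, 0], [0, 0, 0], [0, 0, 0]]' --grip '[-0.5, -0.5, -0.5]'

```text
time_s: 57.15
position: [0.6307, -0.164, 0.2773]
tcp_rot: [[0.994, -0.002, 0.113], [-0.113, -0.0, 0.994], [-0.002, -1.0, -0.001]]
force: [-0.3, 0.0, 0.1]
opening: 0.754
```

>>> arm_command --translation '[[0, 0, -0.9], [0, 0, -0.9], [0, 0, -0.9]]' --rotation '[[0, 0, 0], [0, 0, 0], [0, 0, 0]]' --grip '[-0.5, -0.5, -0.5]'

```text
time_s: 57.45
position: [0.6231, -0.235, 0.2774]
tcp_rot: [[0.994, -0.001, 0.113], [-0.113, 0.0, 0.994], [-0.001, -1.0, -0.0]]
force: [0.9, -1.0, -1.7]
opening: 0.75
```

>>> arm_command --translation '[[0, 0, -0.9], [0, 0, -0.9], [0, 0, -0.9]]' --rotation '[[0, 0, 0], [0, 0, 0], [0, 0, 0]]' --grip '[-0.5, -0.5, -0.5]'

```text
time_s: 57.75
position: [0.6155, -0.3064, 0.2776]
tcp_rot: [[0.994, -0.0, 0.113], [-0.113, 0.0, 0.994], [-0.0, -1.0, 0.0]]
force: [-0.0, 0.0, -1.1]
opening: 0.749
```

>>> arm_command --translation '[[0, 0, -0.9], [0, 0, -0.9], [0, 0, -0.9], [0, 0, -0.9], [0, 0, -0.9]]' --rotation '[[0, -0.07, 0], [0, -0.07, 0], [0, -0.07, 0], [0, -0.07, 0], [0, -0.07, 0]]' --grip '[-0.5, -0.5, -0.5, -0.5, -0.5]'

```text
time_s: 58.25
position: [0.6083, -0.3742, 0.278]
tcp_rot: [[0.999, -0.001, 0.036], [-0.036, 0.002, 0.999], [-0.001, -1.0, 0.002]]
force: [-0.3, 0.1, 0.2]
opening: 0.753
```

```bash
python3 - <<'E'
from h import *
import pickle
c=cam('wrist');c=cam('wrist');pickle.dump(c,open('v11.pkl','wb'))
s=c['s'];print(s['time_s'],s['position'],np.round(s['tcp_rot'],4).tolist(),np.round(s['joint_positions'],1))
cv2.imwrite('pics/v11.png',cv2.resize(c['img'][:300],(800,429),interpolation=cv2.INTER_CUBIC))
E
```

```text
58.3 [ 0.60841656 -0.374266    0.27811986] [[0.9994, -0.0003, 0.0358], [-0.0358, 0.0014, 0.9994], [-0.0004, -1.0, 0.0013]] [ -40.6   35.9   65.5    0.    78.7 -128.5]
```

View pics/v11.png

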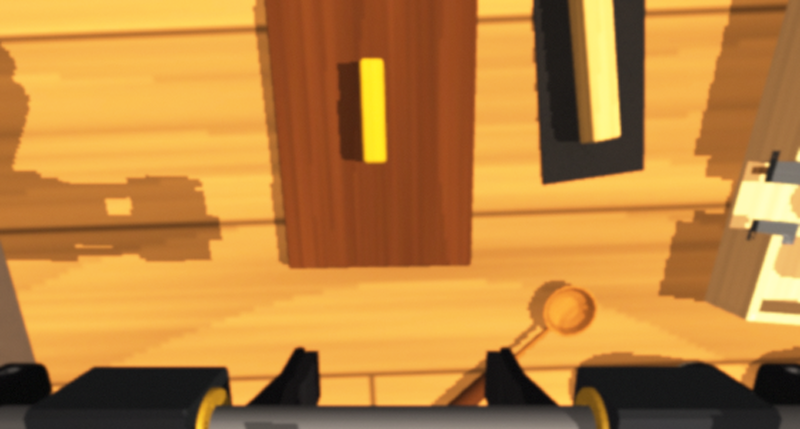

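```bash
python3 - <<'E'
from h import *
import pickle
np.set_printoptions(precision=4,suppress=True)
c=pickle.load(open('v11.pkl','rb'));s=c['s']
o=[(c,(289,267),(.128,-.083,.018)),(c,(470,264),(.128,.083,.018)),(c,(359,58),(-.0375,-.009,.046)),(c,(382,57),(-.0375,.009,.046)),(c,(364,163),(.0375,-.009,.046)),(c,(387,162),(.0375,.009,.046))]
for k in (o,o[:2],o[2:]):
    q,r=fit(k,[.49,-.393,-.03]);print(q,np.degrees(q[2]),r)
q,r=fit(o,[.49,-.393,-.03]);d=np.r_[q[:2],.042]-s['position'];print((s['tcp_rot'].T@d/.08).round(3),'cur yaw',np.degrees(np.arctan2(s['tcp_rot'][1,0],s['tcp_rot'][0,0])))
E
```

```text
[ 0.491  -0.3919 -0.0174] -0.9952091948334162 [-0.2  1.1  1.2  0.8 -0.1 -0.6  0.8 -0.3 -0.5 -0.3 -0.7  0.1]
[ 0.4898 -0.3921 -0.0196] -1.1204119585638452 [-0.7  0.1  0.7  0. ]
[ 0.4913 -0.3917 -0.003 ] -0.1706553570876725 [-0.4 -0.2  0.4 -0.1  0.1  0.1 -0.1  0.2]
[-1.458  2.952 -0.277] cur yaw -2.0522876720904506
```

>>> arm_command --translation '[[-0.73, 0.9, -0.14], [-0.73, 0.9, -0.14], [-0.73, 0.9, -0.14], [-0.73, 0.9, -0.14]]' --rotation '[[0, -0.018, 0], [0, -0.018, 0], [0, -0.018, 0], [0, -0.018, 0]]' --grip '[-0.5, -0.5, -0.5, -0.5]'

```text
time_s: 58.75
position: [0.5492, -0.3845, 0.2057]
tcp_rot: [[1.0, -0.001, 0.019], [-0.019, 0.001, 1.0], [-0.001, -1.0, 0.001]]
force: [0.4, -0.4, 0.5]
opening: 0.752
```

>>> arm_command --translation '[[-0.73, 0.8, -0.14], [-0.73, 0.8, -0.14], [-0.73, 0.8, -0.14], [-0.73, 0.8, -0.14], [-0.73, 0.8, -0.14]]' --rotation '[[0, 0, 0], [0, 0, 0], [0, 0, 0], [0, 0, 0], [0, 0, 0]]' --grip '[-0.5, -0.5, -0.5, -0.5, -0.5]'

```text
time_s: 59.25
position: [0.4936, -0.397, 0.1446]
tcp_rot: [[1.0, 0.005, 0.017], [-0.017, -0.005, 1.0], [0.005, -1.0, -0.005]]
force: [0.6, 0.0, 0.7]
opening: 0.75
```

>>> arm_command --translation '[[0, 0.3, 0], [0, 0.5, 0], [0, 0.8, 0], [0, 0.8, 0], [0, 0.8, 0]]' --rotation '[[0, 0, 0], [0, 0, 0], [0, 0, 0], [0, 0, 0], [0, 0, 0]]' --grip '[-0.5, -0.5, -0.5, -0.5, -0.5]'

```text
time_s: 59.75
position: [0.4922, -0.396, 0.0793]
tcp_rot: [[1.0, 0.002, 0.017], [-0.017, -0.002, 1.0], [0.002, -1.0, -0.002]]
force: [0.0, 0.0, 0.5]
opening: 0.748
```

>>> arm_command --translation '[[-0.02, 0, 0.05], [-0.02, 0.2, 0.05], [-0.02, 0.35, 0.05], [-0.02, 0.44, 0.05], [-0.02, 0.44, 0.05]]' --rotation '[[0, 0, 0], [0, 0, 0], [0, 0, 0], [0, 0, 0], [0, 0, 0]]' --grip '[-0.5, -0.5, -0.5, -0.5, -0.5]'

```text
time_s: 60.25
position: [0.4886, -0.391, 0.0414]
tcp_rot: [[1.0, -0.001, 0.019], [-0.019, 0.002, 1.0], [-0.002, -1.0, 0.002]]
force: [0.2, -1.1, 0.4]
opening: 0.753
```

>>> arm_command --translation '[[0, 0, 0], [0, 0, 0], [0, 0, 0], [0, 0, 0], [0, 0, 0]]' --rotation '[[0, 0, 0], [0, 0, 0], [0, 0, 0], [0, 0, 0], [0, 0, 0]]' --grip '[1, 1, 1, 1, 1]'

```text
time_s: 60.75
position: [0.4892, -0.3916, 0.0432]
tcp_rot: [[1.0, 0.0, 0.018], [-0.018, -0.0, 1.0], [0.0, -1.0, -0.0]]
force: [0.6, 0.2, 0.5]
opening: 0.384
```

>>> arm_command --translation '[[0, 0, 0], [0, 0, 0], [0, 0, 0], [0, 0, 0], [0, 0, 0]]' --rotation '[[0, 0, 0], [0, 0, 0], [0, 0, 0], [0, 0, 0], [0, 0, 0]]' --grip '[1, 1, 1, 1, 1]'

```text
time_s: 61.25
position: [0.4892, -0.3918, 0.0431]
tcp_rot: [[1.0, 0.0, 0.018], [-0.018, -0.0, 1.0], [0.0, -1.0, -0.0]]
force: [0.5, -0.6, 0.1]
opening: 0.201
```

>>> arm_command --translation '[[0, -0.15, 0], [0, -0.35, 0], [0, -0.6, 0], [0, -0.85, 0], [0, -1.0, 0]]' --rotation '[[0, 0, 0], [0, 0, 0], [0, 0, 0], [0, 0, 0], [0, 0, 0]]' --grip '[1, 1, 1, 1, 1]'

```text
time_s: 61.75
position: [0.4897, -0.3919, 0.1255]
tcp_rot: [[1.0, 0.002, 0.018], [-0.018, -0.002, 1.0], [0.002, -1.0, -0.002]]
force: [0.8, -0.2, -3.9]
opening: 0.201
```

>>> arm_command --translation '[[0.02, -0.1, 0.15], [0.05, -0.1, 0.35], [0.08, -0.1, 0.6], [0.11, -0.1, 0.85]]' --rotation '[[0, 0, 0], [0, 0, 0], [0, 0, 0], [0, 0, 0]]' --grip '[1, 1, 1, 1]'

```text
time_s: 62.15
position: [0.4985, -0.3204, 0.1299]
tcp_rot: [[1.0, -0.002, 0.018], [-0.018, 0.003, 1.0], [-0.002, -1.0, 0.003]]
force: [0.1, -0.1, -4.0]
opening: 0.207
```

>>> arm_command --translation '[[0.04, 0, 0.28], [0.08, 0, 0.56], [0.11, 0, 0.85]]' --rotation '[[0, 0, 0], [0, 0, 0], [0, 0, 0]]' --grip '[1, 1, 1]'

```text
time_s: 62.45
position: [0.5088, -0.2527, 0.1301]
tcp_rot: [[1.0, -0.002, 0.017], [-0.017, 0.002, 1.0], [-0.002, -1.0, 0.002]]
force: [0.4, -0.3, -4.0]
opening: 0.204
```

>>> arm_command --translation '[[0.04, 0, 0.28], [0.08, 0, 0.56], [0.11, 0, 0.85]]' --rotation '[[0, 0, 0], [0, 0, 0], [0, 0, 0]]' --grip '[1, 1, 1]'

```text
time_s: 62.75
position: [0.5186, -0.1849, 0.1301]
tcp_rot: [[1.0, -0.002, 0.017], [-0.017, 0.001, 1.0], [-0.002, -1.0, 0.001]]
force: [0.5, 0.8, -3.2]
opening: 0.204
```

>>> arm_command --translation '[[0.04, 0, 0.28], [0.08, 0, 0.56], [0.11, 0, 0.85]]' --rotation '[[0, 0, 0], [0, 0, 0], [0, 0, 0]]' --grip '[1, 1, 1]'

```text
time_s: 63.05
position: [0.5285, -0.1173, 0.1302]
tcp_rot: [[1.0, -0.002, 0.017], [-0.017, 0.001, 1.0], [-0.002, -1.0, 0.001]]
force: [-0.4, -0.5, -3.2]
opening: 0.206
```

>>> arm_command --translation '[[0.04, 0, 0.28], [0.08, 0, 0.56], [0.11, 0, 0.85]]' --rotation '[[0, 0, 0], [0, 0, 0], [0, 0, 0]]' --grip '[1, 1, 1]'

```text
time_s: 63.35
position: [0.5383, -0.0495, 0.1302]
tcp_rot: [[1.0, -0.002, 0.017], [-0.017, 0.001, 1.0], [-0.002, -1.0, 0.001]]
force: [-0.3, -0.2, -4.8]
opening: 0.205
```

>>> arm_command --translation '[[0.04, 0, 0.28], [0.08, 0, 0.5], [0.11, 0, 0.7], [0.11, 0, 0.8], [0.11, 0, 0.84]]' --rotation '[[0, 0.03, 0], [0, 0.06, 0], [0, 0.0915, 0], [0, 0.0915, 0], [0, 0.0915, 0]]' --grip '[1, 1, 1, 1, 1]'

```text
time_s: 63.85
position: [0.5482, 0.0165, 0.1304]
tcp_rot: [[0.994, -0.002, 0.111], [-0.111, 0.0, 0.994], [-0.002, -1.0, 0.0]]
force: [-0.2, -0.0, -4.6]
opening: 0.205
```

>>> arm_command --translation '[[0, 0, 0], [0, 0, 0], [0, 0, 0]]' --rotation '[[0, 0, 0], [0, 0, 0], [0, 0, 0]]' --grip '[1, 1, 1]'

```text
time_s: 64.15
position: [0.5494, 0.014, 0.1309]
tcp_rot: [[0.993, -0.0, 0.115], [-0.115, -0.0, 0.993], [0.0, -1.0, -0.0]]
force: [-0.2, 0.4, -5.2]
opening: 0.203
```

```bash
python3 - <<'E'
from h import *
c=cam('wrist');s=c['s'];print(s['time_s'],s['position'],np.round(s['tcp_rot'],4).tolist(),s['force'],s['opening'])
D=cam('side')
a=cv2.resize(D['img'][150:320,190:390],(800,680))[:600]
cv2.imwrite('pics/w12.png',cv2.resize(c['img'],(800,600)));cv2.imwrite('pics/s12.png',a)
import pickle;pickle.dump((c,D),open('v12.pkl','wb'))
E
```

```text
64.15 [0.54936912 0.01398652 0.13092691] [[0.9934, -0.0, 0.1147], [-0.1147, -0.0002, 0.9934], [0.0, -1.0, -0.0002]] [-0.17527204  0.38031863 -5.22799223] 0.20327808373902456
```

View pics/s12.png

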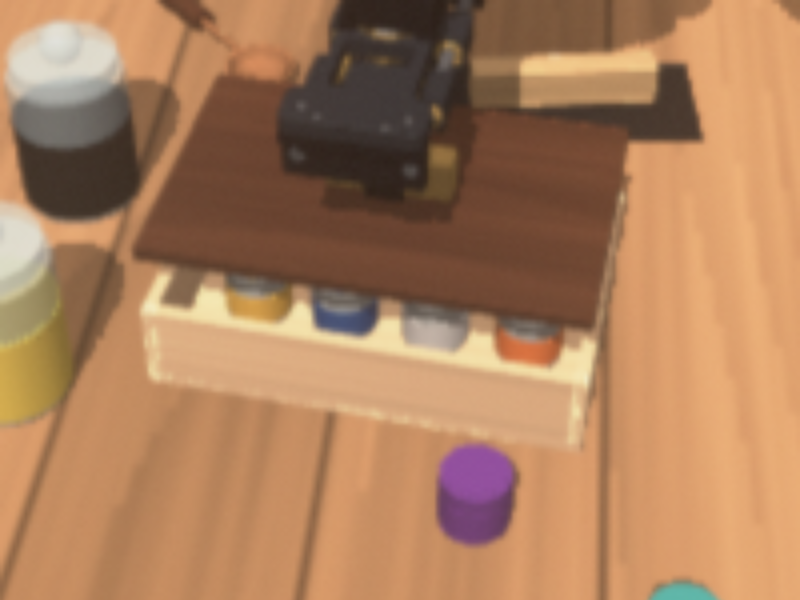

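The lid is over the crate, parallel to it, with the four tins visible beneath. Lowering.

>>> arm_command --translation '[[0, 0.1, 0], [0, 0.2, 0], [0, 0.3, 0], [0, 0.36, 0], [0, 0.4, 0]]' --rotation '[[0, 0, 0], [0, 0, 0], [0, 0, 0], [0, 0, 0], [0, 0, 0]]' --grip '[1, 1, 1, 1, 1]'

```text
time_s: 64.75
position: [0.549, 0.0147, 0.098]
tcp_rot: [[0.993, -0.001, 0.114], [-0.114, 0.0, 0.993], [-0.001, -1.0, 0.0]]
force: [-0.4, -0.4, -3.3]
opening: 0.202
```

>>> arm_command --translation '[[0, 0.02, 0], [0, 0.04, 0], [0, 0.06, 0], [0, 0.08, 0], [0, 0.08, 0]]' --rotation '[[0, 0, 0], [0, 0, 0], [0, 0, 0], [0, 0, 0], [0, 0, 0]]' --grip '[1, 1, 1, 1, 1]'

```text
time_s: 65.25
position: [0.5493, 0.0147, 0.0925]
tcp_rot: [[0.993, -0.0, 0.114], [-0.114, 0.0, 0.993], [-0.0, -1.0, 0.0]]
force: [0.5, 0.0, -4.3]
opening: 0.199
```

>>> arm_command --translation '[[0, 0.01, 0], [0, 0.02, 0], [0, 0.03, 0], [0, 0.03, 0]]' --rotation '[[0, 0, 0], [0, 0, 0], [0, 0, 0], [0, 0, 0]]' --grip '[1, 1, 1, 1]'

```text
time_s: 65.65
position: [0.5495, 0.0147, 0.091]
tcp_rot: [[0.993, 0.001, 0.114], [-0.114, -0.0, 0.993], [0.001, -1.0, -0.0]]
force: [-1.8, 0.2, 4.8]
opening: 0.204
```

>>> arm_command --translation '[[0, 0, 0], [0, 0, 0], [0, 0, 0], [0, 0, 0], [0, 0, 0]]' --rotation '[[0, 0, 0], [0, 0, 0], [0, 0, 0], [0, 0, 0], [0, 0, 0]]' --grip '[-0.2, -0.2, -0.2, -0.2, -0.2]'

```text
time_s: 66.15
position: [0.5495, 0.0147, 0.0901]
tcp_rot: [[0.993, 0.0, 0.114], [-0.114, -0.0, 0.993], [0.0, -1.0, -0.0]]
force: [-0.9, 1.0, 0.0]
opening: 0.556
```

>>> arm_command --translation '[[0, -0.3, 0], [0, -0.6, 0], [0, -1.0, 0], [0, -1.0, 0]]' --rotation '[[0, 0, 0], [0, 0, 0], [0, 0, 0], [0, 0, 0]]' --grip '[-0.2, -0.2, -0.2, -0.2]'

```text
time_s: 66.55
position: [0.5522, 0.0143, 0.1739]
tcp_rot: [[0.993, 0.008, 0.114], [-0.114, -0.002, 0.994], [0.009, -1.0, -0.001]]
force: [0.4, 0.2, -0.0]
opening: 0.602
```

>>> arm_command --translation '[[0, -0.5, 0], [0, -1.0, 0], [0, -1.0, 0]]' --rotation '[[0, 0, 0], [0, 0, 0], [0, 0, 0]]' --grip '[-0.2, -0.2, -0.2]'

```text
time_s: 66.85
position: [0.5526, 0.0142, 0.2547]
tcp_rot: [[0.993, 0.011, 0.114], [-0.114, -0.002, 0.994], [0.011, -1.0, -0.001]]
force: [1.0, -0.6, -1.1]
opening: 0.601
```

>>> arm_command --translation '[[-0.5, -0.5, 0], [-1.0, -0.5, 0], [-1.0, -0.5, 0]]' --rotation '[[0, 0, 0], [0, 0, 0], [0, 0, 0]]' --grip '[-0.2, -0.2, -0.2]'

```text
time_s: 67.15
position: [0.4628, 0.0254, 0.2886]
tcp_rot: [[0.994, -0.009, 0.113], [-0.113, 0.002, 0.994], [-0.01, -1.0, 0.001]]
force: [-0.5, 0.1, -0.1]
opening: 0.603
```

```bash
python3 - <<'E'
from h import *
D=cam('side');S=cam('scene');s=D['s'];print(s['time_s'],s['position'],s['force'])
a=cv2.resize(D['img'][130:330,190:400],(400,380),interpolation=cv2.INTER_CUBIC)
a=cv2.resize(D['img'][140:420,170:420],(420,470),interpolation=cv2.INTER_CUBIC);b=cv2.resize(S['img'][140:300,160:410],(700,448)[:2],interpolation=cv2.INTER_CUBIC)
cv2.imwrite('pics/f1.png',cv2.resize(D['img'][140:320,170:410],(800,600),interpolation=cv2.INTER_CUBIC))
b=cv2.resize(S['img'][140:320,160:420],(800,554),interpolation=cv2.INTER_CUBIC);cv2.imwrite('pics/f2.png',b)
import pickle;pickle.dump((D,S),open('v13.pkl','wb'))
E
```

```text
67.15 [0.46283674 0.02540302 0.28856003] [-0.5138679   0.10020846 -0.05423703]
```

View pics/f1.png

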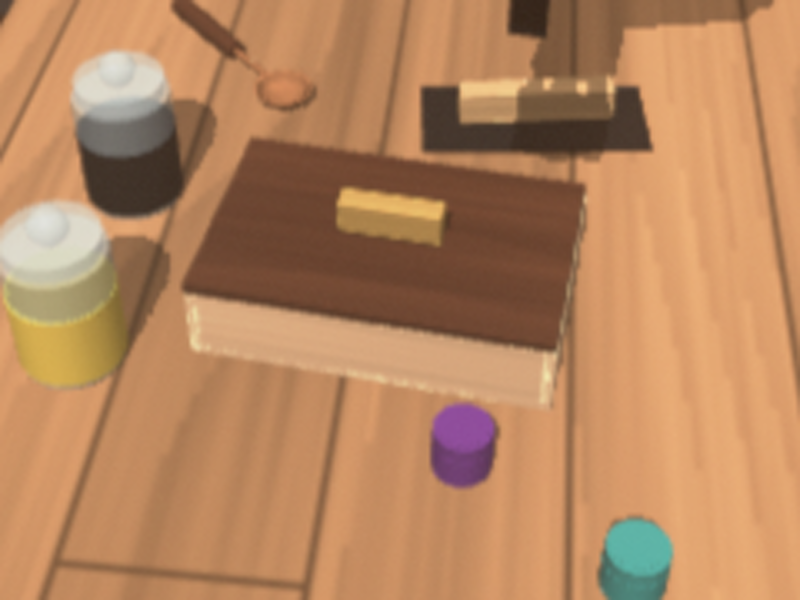

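View pics/f2.png

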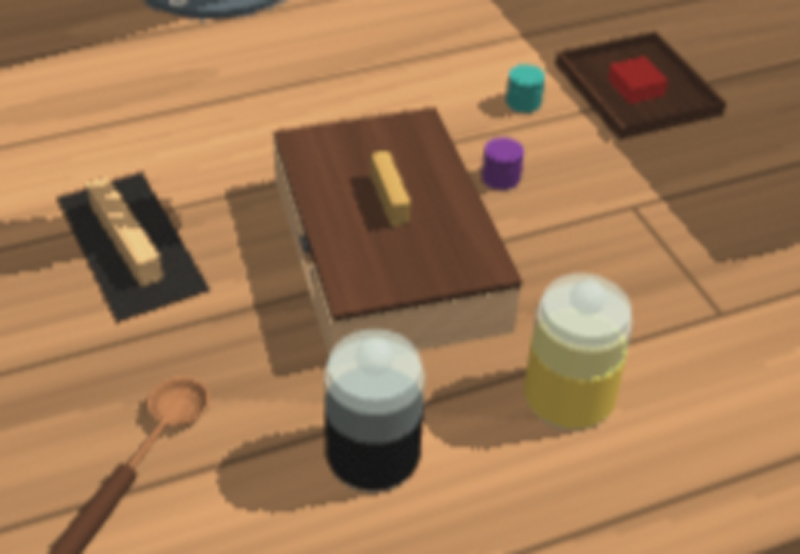

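The lid sits flat with its edges flush on the crate. The block is on its mat, the chock is in the tray, and the jars and scoop look untouched.

```bash
python3 -c "
from rig import bot
print(bot.hand_in())"
```

```text
the job is handed in; nothing more can be done
None
```

The job is done and handed in at about 67 s of the 210 s limit. No verdict was reported.

- **Chock:** I pushed it out with the beech block at about 16 N, until its rear edge was roughly 13 mm clear of the lips. The fingers did not touch it before that. I put the block back on its mat and then laid the chock in the tray.
- **Tins:** Four of the five were there: yellow, blue, white and orange. Green was absent. Blue had been knocked a few centimetres aside during the run, so I measured it again before picking it up. All four stood upright on the crate floor before the lid went on.
- **Lid:** It met the rim at a tool height of 0.091 m, which matches the computed home height of 0.0911 m.
- **Last pictures:** The side and scene views showed:
  - the lid flat and flush on the crate;
  - the block on its mat and the chock in the tray;
  - the jars and scoop where they started.

No check failed. The different views gave crate positions that disagreed by up to about 4 mm in x and 3 mm in y. The block went through the lip gap with some light rubbing, about 3–5 N sideways, and the lid went in without catching.

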